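Free the stuck jig pins and put the tablet frame in to cure

ROBOT

A 6-joint arm with a two-finger parallel gripper is mounted at the origin on the work surface. World frame = base frame: x ahead of the robot, y to its left, z up, the work surface at z = 0. Lengths are in mm, angles in rad, forces in N, time in s.
With the tool pointing down it reaches from about 275 to 1000 mm from the base axis. Payload 8.4 kg.
Tool frame: the origin (TCP) lies at the very end of the fingers, on their centre line; the grasp point (between the pads) lies 19 mm behind it; z points along the fingers, y is the line along which they close (so a half turn about z gives the same grasp; the last joint's range is limited). The gripper opens to 85 mm and grips with 20 to 120 N. Pads are 22 mm wide; open, the fingers measure 114 mm over their backs; the gripper's body (76 mm by 85 mm) begins 54 mm behind the grasp point. The pads swing forward as they close: fully open they stand 13 mm farther back than shut.
Start: joints at [1.099, 0.353, 1.633, -0, 1.155, -0.002], TCP at [282.941, 557.29, 231.281] pointing down, gripper open.
Joint ranges: [-2.63, 2.63], [-0.92, 2.1], [0.06, 2.66], [-1.3, 4.44], [0, 2.69], [-3.02, 3.02]. Speed limits (rad/s): [2.22, 2.22, 2.79, 3.14, 3.14, 3.14].

INTERFACE

Orientations are given as [roll, pitch, yaw] about the fixed x, y, z axes, in that order (R = Rz(yaw) Ry(pitch) Rx(roll)).
In Python, from rig import r, vision gives the robot as it stands. The module is installed in compiled form; this text tells all that it offers.
- The arm moves only by the tool play_rows, never from a script. Its argument "steps" is a list of rows, each an object with "delta_pos": the shift along the tool's x, y, z in cm, a list of three; "yaw": the turn about the tool's z in rad; "jaw": the opening in per cent of the stroke, from 0 (shut) to 100 (fully open). A call has exactly 8 rows; each row is the pose to reach, as a shift and turn from the pose commanded when the call began, along the tool's axes at that moment; what a row does not reach only later rows make up. A row lasts 1/10 s, in which the tool goes at most 50 mm and 8.59 degrees, less where a joint would pass 70% of its speed; a pose out of reach is approached as far as the arm can. A call with a gripper value outside its range is refused whole. The fingers move at their own pace and stop on an object; "grip_force" is the grip in N (left out, the last holds). Time passes only in rows, so rows that repeat a pose let the fingers close, or fill a call up. It gives the time, the measured TCP pose, the force, the opening and the grip force at its end, in the units of the state.
- r.sense(): the state, without advancing time (a new reading comes with each control period).
- vision.grab_frame(name): name is "side" or "top"; returns (picture, depth): 384x512x3 uint8, red, green, blue; 384x512 float32, mm along the optical axis (not along the pixel's ray), 0 where there is no reading.
- vision.calibration(name): a dict with "mtx" (3x3 intrinsics, pixels), "extrinsics" (4x4, takes a point from camera to world coordinates). Camera axes: x right, y down, z forward; pixel columns grow to the right and rows downward; lengths in mm; the calibration is good to about 2 mm. A picture is of the moment at which its call begins. calibration takes no time and is no camera call.
- r.sign_off(): hands the job in; it is judged then, once.
Trained networks look in the newest picture that a camera, given by its name, has taken for a name from the list of things; names that differ only in an ending like _2 or _b are one class to them, and where a whole thing is asked for, a point or a joint stands for the part that bears it (a point fixed in the world has none). Each returns a list of dicts, best first, with "conf" (0 to 1); they miss things now and then, are a little off and sometimes report something else, mostly with a low value. They report only what shows in the picture. A call takes as long as a camera call. They do not tell look-alikes from the thing itself.
- vision.cut_out(camera, thing): "region" (384x512 bool, what is visible of it) and "uv" ([column, row] in pixels, amid what is visible of it).
- vision.landmark_of(camera, thing): "uv" ([column, row] in pixels: a listed point, or the origin of a listed thing).
The state is a dict: "clock": time; "qpos": joint angles; "qvel": joint speeds; "joint_efforts": joint torques, N m; "eef_pos": TCP position; "tcp_rot": TCP orientation; "contact_force": force on the tool from outside, world axes, zero at the start; "wrist_torque": the same for the moment, N m; "opening": opening from 0.0 (shut) to 1.0 (fully open); "grasp_force": force on a finger pad.
Only numpy, scipy, OpenCV 4.12 (cv2) and the standard library are available. Lean on these libraries where they do the work, as an engineer would, in place of code of your own. Each camera call takes 0.05 s, during which the arm holds its last target. There are 200 camera calls.

TASK

The winged locating pins that hold this tablet frame down in the alignment jig are stuck with tack-cured glue: work every pin out by twisting it back and forth while easing it upward (a straight pull only heaves the whole jig up, which must stay flat where it stands), and put the pins in the stainless parts tray. Then lay the freed frame flat in the pulled-out tray of the UV curing box, slide that tray fully home, and push the door shut until it seats on its catch. Leave the jar, the solder spool and the screwdriver where they are.

Things in the scene. Friction and masses are not known exactly. Their poses are not given: they have to be found in the camera images.
- jig: heavy steel alignment jig, a block 210 x 165 x 30 mm, 6 kg, standing loose on a pad: a straight pull of 30 to 40 N on one pin tips it up. Origin: centre of its underside; x along its 210 mm side, z up. It has four through bores (26 mm, with bronze three-jaw bushes inside) centred at x = +-50, y = +-60 mm, each empty or holding a pin.
- bush (a point): point on the jig, bore at x = 50, y = 60 mm, at the top face: one of four alike bushes. A bush grips its pin all the way out with some 50 N of dry friction against a straight pull and 0.45 N m against turning; while the pin turns, most of the friction goes into the turning: swings of 1.1 rad with 2 mm of rise each need 10 to 20 N.
- frame: black open tablet mid-frame, 170 x 100 x 8 mm, 0.13 kg: rim bars 12 mm wide and one cross rib, 12 mm wide, along y at x = 0 between the long sides (each opening beside it is 67 x 76 mm). Origin: centre of its underside; x along its 170 mm side, z up. At the start it lies flat and centred on the jig's top face, axes parallel to the jig's, held down by the pins' flanges.
- pin1: stuck locating pin, 69 mm tall, 0.09 kg (absent if its pose is None; all four are alike). Origin: on its axis at the underside of its flange, z up towards the grip. Steel shank 18 mm thick, z = -30 to 0; flange 34 mm across, z = 0 to 5; black wing grip 44 mm (x) by 12 mm (y), z = 5 to 39 mm: pinch it across y. At the start the flange lies on the frame, the shank 22 mm deep in a bush.
- pin2: another such pin, the same as pin1
- pin3: another such pin, the same as pin1
- pin4: another such pin, the same as pin1
- parts_tray: loose open stainless tray, outside 140 x 100 mm, 35 mm high, walls and floor 4 mm, 0.4 kg. Origin: centre of its underside; x along its 140 mm side, z up.
- cure_box: white UV curing box fixed to the bench, 240 mm deep (x), 160 mm wide (y), 100 mm high, open at its front, which faces its own -x. Origin: centre of its underside, z up; the front plane lies at x = -120 mm.
- tray_mid (a point): centre of the floor of the curing box's sliding aluminium tray, on its upper surface; its axes are parallel to the box's. The floor is 192 x 122 mm inside (x, y), with rims 12 mm high at the sides and the back and a front lip 52 mm high above the floor.
- tray_lip (a point): middle of the top edge of that tray's front lip, on its outer face (towards the box's -x); push here to slide the tray in. The lip is 4 mm thick and 130 mm wide.
- cure_tray (a joint): slide of the curing tray in m: 0 is fully home (the lip then stands 2 mm behind the front plane), 0.215 is pulled right out, towards the box's -x. It stays where it is left; about 2 N moves it, and it stops on a rigid stop at 0.
- cure_door (a joint): hinge angle of the box's upright door in rad: 0 shut, growing to 2.1 as the free edge swings out towards the box's -x. It stays where it is left; about 1 N at the free edge moves it. In the last 0.1 rad a tongue on it must be pushed past a sprung ball, about 10 N near the free edge; it then seats at 0.
- door_hinge (a point): on the vertical hinge axis of the door, at half height (51 mm above the bench), at the box's x = -124, y = -80 mm. The door is a panel 158 mm wide, 8 mm thick (4 mm either side of the hinge axis), from 4 to 98 mm above the bench; shut, it runs from the hinge towards the box's +y.
- door_push (a point): point on the door's outer face, 120 mm from the hinge and 79 mm above the bench.
- flux_jar: bystander: small closed jar, 56 mm across, 55 mm high. Origin: centre of its underside.
- solder_spool: bystander: spool of solder wire, 60 mm across, 40 mm high. Origin: centre of its underside.
- driver: bystander: screwdriver lying on the bench, 160 mm long. Origin: centre of its underside.
Things that resemble listed ones, but are neither listed nor needed, are in the scene too. What is shaped like the frame but green is not meant.

How it is judged (in metres and radians):
On the way, in this order (a step that is already met when the one before it is completed fails the run):
1. all pins are out of the jig and in the parts tray, while the curing tray is still out (x of pin1 in the frame of parts_tray between -0.066 and 0.066 m and y of pin1 in the frame of parts_tray between -0.046 and 0.046 m and z of pin1 in the frame of parts_tray between 0 and 0.06 m and x of pin2 in the frame of parts_tray between -0.066 and 0.066 m and y of pin2 in the frame of parts_tray between -0.046 and 0.046 m and z of pin2 in the frame of parts_tray between 0 and 0.06 m and x of pin3 in the frame of parts_tray between -0.066 and 0.066 m and y of pin3 in the frame of parts_tray between -0.046 and 0.046 m and z of pin3 in the frame of parts_tray between 0 and 0.06 m and x of pin4 in the frame of parts_tray between -0.066 and 0.066 m and y of pin4 in the frame of parts_tray between -0.046 and 0.046 m and z of pin4 in the frame of parts_tray between 0 and 0.06 m and value of joint cure_tray above 0.12 m), for 0.2 s.
2. the frame lies flat in the pulled-out curing tray (x of frame in the frame of tray_mid between -0.02 and 0.02 m and y of frame in the frame of tray_mid between -0.02 and 0.02 m and z of frame in the frame of tray_mid between -0.004 and 0.004 m and angle between frame's own z axis and vertical below 0.06 rad and value of joint cure_tray above 0.12 m), for 0.2 s.
3. the tray is fully home with the frame in it, the door not yet shut (x of frame in the frame of tray_mid between -0.02 and 0.02 m and y of frame in the frame of tray_mid between -0.02 and 0.02 m and z of frame in the frame of tray_mid between -0.004 and 0.004 m and angle between frame's own z axis and vertical below 0.06 rad and value of joint cure_tray below 0.006 m and value of joint cure_door above 0.2 rad), for 0.2 s.
At the end, for the whole second after the job is handed in: every pin lies in the parts tray; the frame lies flat on the floor of the curing tray, centred within 20 mm; the curing tray is within 6 mm of fully home; the door is seated on its catch (under 0.025 rad); all at rest (x of pin1 in the frame of parts_tray between -0.066 and 0.066 m and y of pin1 in the frame of parts_tray between -0.046 and 0.046 m and z of pin1 in the frame of parts_tray between 0 and 0.06 m and x of pin2 in the frame of parts_tray between -0.066 and 0.066 m and y of pin2 in the frame of parts_tray between -0.046 and 0.046 m and z of pin2 in the frame of parts_tray between 0 and 0.06 m and x of pin3 in the frame of parts_tray between -0.066 and 0.066 m and y of pin3 in the frame of parts_tray between -0.046 and 0.046 m and z of pin3 in the frame of parts_tray between 0 and 0.06 m and x of pin4 in the frame of parts_tray between -0.066 and 0.066 m and y of pin4 in the frame of parts_tray between -0.046 and 0.046 m and z of pin4 in the frame of parts_tray between 0 and 0.06 m and x of frame in the frame of tray_mid between -0.02 and 0.02 m and y of frame in the frame of tray_mid between -0.02 and 0.02 m and z of frame in the frame of tray_mid between -0.004 and 0.004 m and angle between frame's own z axis and vertical below 0.06 rad and value of joint cure_tray below 0.006 m and value of joint cure_door below 0.025 rad and linear speed of frame below 0.02 m/s and angle between parts_tray's own z axis and vertical below 0.1 rad); the robot touches nothing.
It fails at once if the flux jar was moved more than 30 mm (distance of flux_jar from where it was at the start of the episode above 0.03 m).
It fails at once if the solder spool was moved more than 30 mm (distance of solder_spool from where it was at the start of the episode above 0.03 m).
It fails at once if the screwdriver was moved more than 30 mm (distance of driver from where it was at the start of the episode above 0.03 m).
It fails at once if the jig was wrenched: tipped by more than 0.04 rad or moved more than 20 mm (angle between jig's own z axis and vertical above 0.04 rad or distance of jig from where it was at the start of the episode above 0.02 m).
Of pin1, pin2, pin3, pin4 only 2 to 3 are there at a start; the rules pass over those that are not, and their reading is None.
At some moment in a run one of parts_tray may be knocked a few centimetres aside while the robot is not near it.
Once in a run the grip may slacken for a moment while it holds something.
It also fails if it takes over 210 s, if anything falls off the work surface, if the arm or the gripper's body presses on something with over 40 N, if the wrist force passes 120 N, or if a joint passes its speed limit or range.

## Working session

There is one attempt and no reset: what is moved stays moved. The work goes in short steps, Python scripts to look and compute and a tool call to move; the robot and the scene stay as the last step left them, time stands still between calls to the robot, and variables do not carry over. Pictures are saved under pics/ and viewed, at most 17 in all, crops included, and the job is handed in when it is done.

Besides the shell and the picture viewer there is one more tool, called after ">>>" as name([rows], argument=value, ...), one row to a line, values as JSON. play_rows: Moves the arm, as the interface text tells. Its arguments: {"type":"object","properties":{"steps":{"type":"array"},"grip_force":{"type":"number"}},"required":["steps"]}

```bash
mkdir -p pics
cat > h.py <<'E'
import numpy as np, cv2
from rig import r, vision
def cal(n):
    c=vision.calibration(n); return np.array(c["mtx"]),np.array(c["extrinsics"])
def ray(n,uv):
    K,T=cal(n); d=np.linalg.inv(K)@[uv[0],uv[1],1.]; return T[:3,3],T[:3,:3]@d
def onz(n,uv,z):
    o,d=ray(n,uv); return o+d*(z-o[2])/d[2]
def cloud(n,D):
    K,T=cal(n); v,u=np.mgrid[:384,:512]; p=np.stack([(u-K[0,2])/K[0,0]*D,(v-K[1,2])/K[1,1]*D,D],-1)
    return p@T[:3,:3].T+T[:3,3]
def save(n,img,s=1.5): cv2.imwrite(f"pics/{n}.png",cv2.resize(img[...,::-1],None,fx=s,fy=s,interpolation=cv2.INTER_CUBIC))
E
python3 - <<'E'
from h import *
np.set_printoptions(precision=1,suppress=True)
for n in("top","side"):
    I,D=vision.grab_frame(n); save(n+"0",I); np.save(n+"0.npy",D); np.save(n+"0i.npy",I)
    print(n,cal(n)[1][:3].tolist()); P=cloud(n,D)
    for t in "jig frame pin1 parts_tray cure_box tray_mid tray_lip door_hinge door_push bush flux_jar solder_spool driver".split():
        for q in vision.landmark_of(n,t)[:6]:
            u,v=[int(round(x)) for x in q["uv"]]
            print(t,round(q["conf"],2),np.round(q["uv"]),P[min(v,383),min(u,511)])
print(r.sense())
E
```

```text
top [[-0.02242119768221936, -0.99710862343157, 0.07260635628437921, 400.3537323481946], [-0.9996868622773228, 0.023167787194528083, 0.00945679790574684, 121.51601950311098], [-0.011111583353236362, -0.07237158776003487, -0.9973158406445151, 1283.9500045050206]]
jig 0.74 [224. 196.] [456.  243.   35.8]
frame 0.91 [120. 226.] [369.8 577.4   4.5]
frame 0.85 [224. 193.] [465.1 242.5  39.1]
frame 0.6 [198. 284.] [184.9 330.7  11.5]
frame 0.42 [299. 175.] [518.9   5.9   3.7]
pin1 0.44 [245. 211.] [407.9 176.7  79.7]
pin1 0.43 [215. 224.] [370.5 270.7  47.6]
pin1 0.42 [203. 184.] [491.9 301.9  74.5]
parts_tray 0.97 [299. 176.] [515.2   6.5   9.4]
cure_box 0.98 [362. 104.] [ 717.6 -178.9  100.7]
tray_mid 0.73 [371. 178.] [ 502.8 -218.4   17.9]
tray_lip 0.76 [379. 206.] [ 414.4 -239.1   19.8]
tray_lip 0.74 [214. 218.] [389.1 270.1  75.6]
door_hinge 0.98 [398. 139.] [ 614.2 -289.    76.1]
door_push 0.69 [416. 177.] [ 496.6 -330.8   93.1]
bush 0.58 [212. 216.] [395.1 279.8  45.8]
flux_jar 0.54 [202. 123.] [682.7 305.6  54.8]
solder_spool 0.88 [242.  93.] [778.7 180.6  40.1]
driver 0.8 [154. 154
[... 905 characters left out ...]
562.8 -313.4   82.4]
door_push 0.8 [380. 269.] [ 473.8 -341.    99.3]
bush 0.87 [206. 199.] [375.4 261.5  41.9]
bush 0.47 [394. 255.] [ 574.  -309.6   75.2]
solder_spool 0.48 [315. 184.] [781.8 174.3  15. ]
solder_spool 0.24 [319. 265.] [ 405.8 -222.3   66.5]
driver 0.59 [231. 172.] [593.2 447.4  11.4]
{'clock': 1.4, 'qpos': array([ 1.1,  0.4,  1.6, -0. ,  1.2, -0. ]), 'qvel': array([-0.,  0.,  0., -0.,  0., -0.]), 'joint_efforts': array([  0. , -60.5, -34.2,  -0. ,   0. ,   0. ]), 'eef_pos': array([282.9, 557.3, 231.3]), 'tcp_rot': array([-3.1,  0. ,  2.7]), 'contact_force': array([ 0.1,  0.6, -0.6]), 'wrist_torque': array([-0.,  0., -0.]), 'grasp_force': 0.0, 'opening': 0.9978620937265079}
```

View pics/top0.png

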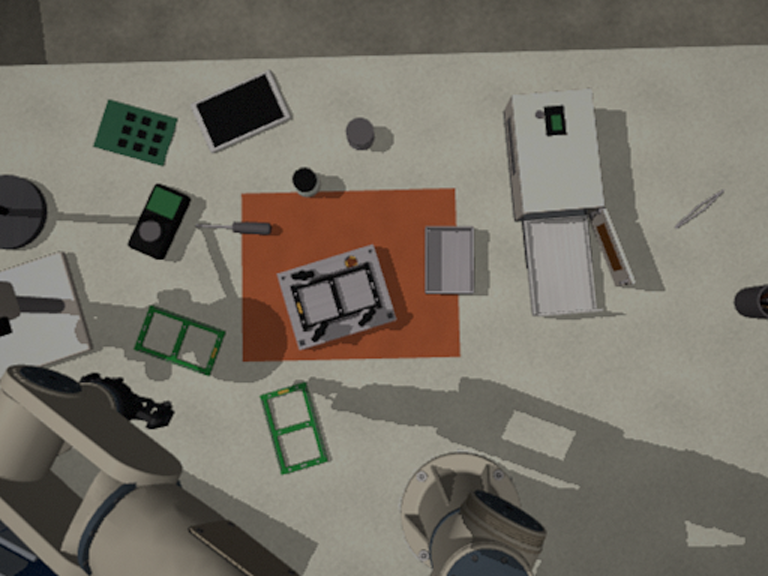

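View pics/side0.png

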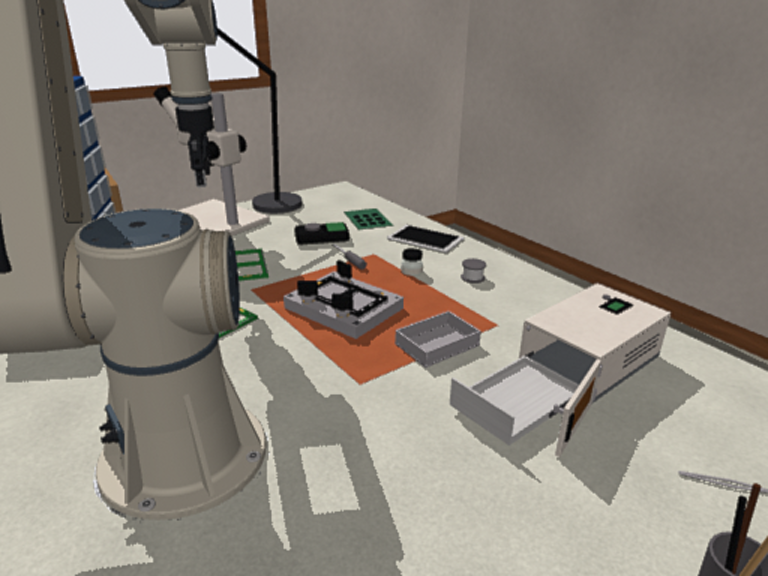

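Run:
```python
from h import *
np.set_printoptions(precision=1,suppress=True)
I=np.load("top0i.npy"); save("jigc",I[150:250,165:285],6)
I=np.load("side0i.npy"); save("jigs",I[150:250,160:280],6)
D=np.load("top0.npy");P=cloud("top",D)
# wings: points z 65..85 in jig region
m=(P[...,2]>62)&(P[...,2]<90)&(abs(P[...,0]-450)<110)&(abs(P[...,1]-240)<110)
n,L,S,C=cv2.connectedComponentsWithStats(m.astype(np.uint8))
for i in range(1,n):
    if S[i,4]>5:
        q=P[L==i]; print("blob",S[i],q.mean(0),cv2.minAreaRect(q[:,:2].astype(np.float32)))
def rect(lo,hi,x0,x1,y0,y1):
    m=(P[...,2]>lo)&(P[...,2]<hi)&(P[...,0]>x0)&(P[...,0]<x1)&(P[...,1]>y0)&(P[...,1]<y1)
    q=P[m].astype(np.float32); print(len(q),cv2.minAreaRect(q[:,:2]),np.percentile(q[:,2],[5,50,95]))
rect(22,50,330,570,120,370)
rect(27,45,400,620,-90,110)
rect(90,110,580,850,-290,-80)
rect(10,75,380,600,-300,-130)
rect(85,110,430,600,-380,-290)
```

```text
blob [194 180  15   6  71] [496.3 306.6  76.3] ((496.6076354980469, 307.6641540527344), (43.10365295410156, 15.673286437988281), 89.40374755859375)
blob [239 205  12  13  67] [408.6 178.6  76.9] ((409.47564697265625, 178.4208221435547), (17.000926971435547, 42.239288330078125), 43.64298629760742)
blob [208 214  11  14  77] [381.5 273.5  75.2] ((381.71142578125, 274.0210876464844), (18.81084442138672, 43.42512893676758), 43.62146759033203)Traceback (most recent call last):
  File "<stdin>", line 15, in <module>
  File "<stdin>", line 14, in rect
cv2.error: OpenCV(4.12.0) /io/opencv/modules/imgproc/src/convhull.cpp:143: error: (-215:Assertion failed) total >= 0 && (depth == CV_32F || depth == CV_32S) in function 'convexHull'
```

View pics/jigc.png

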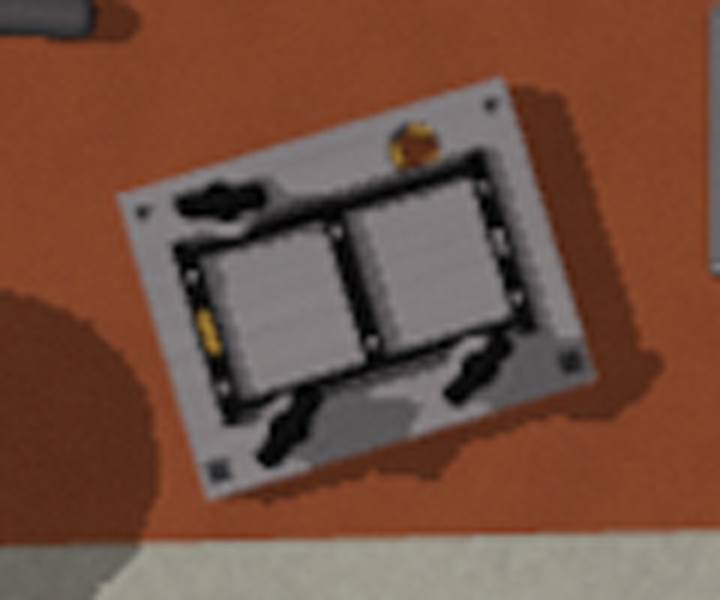

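Run:
```python
from h import *
np.set_printoptions(precision=1,suppress=True)
D=np.load("top0.npy");P=cloud("top",D)
def rect(lo,hi,x0,x1,y0,y1):
    m=(P[...,2]>lo)&(P[...,2]<hi)&(P[...,0]>x0)&(P[...,0]<x1)&(P[...,1]>y0)&(P[...,1]<y1)
    m=cv2.morphologyEx(m.astype(np.uint8),cv2.MORPH_OPEN,np.ones((2,2)))>0
    q=P[m][:,:2].astype(np.float32); print(len(q),cv2.minAreaRect(q) if len(q)>3 else 0,np.percentile(P[m][:,2],[5,50,95]) if len(q) else 0)
    return q
rect(22,50,330,570,120,370)
rect(27,45,400,620,-90,110)
rect(90,110,580,850,-290,-80)
rect(10,75,380,600,-290,-130)
rect(50,75,380,600,-290,-130)
rect(12,26,380,600,-290,-130)
q=rect(60,115,430,640,-400,-270)
print(cv2.fitLine(q,cv2.DIST_L2,0,.01,.01).ravel())
# lip row scan
for i in range(3):
    pass
K,T=cal("top")
S=np.load("side0.npy");Q=cloud("side",S)
for (z0,z1,x0,x1,y0,y1) in [(40,80,380,460,-310,-140),(10,24,400,620,-310,-140)]:
    m=(Q[...,2]>z0)&(Q[...,2]<z1)&(Q[...,0]>x0)&(Q[...,0]<x1)&(Q[...,1]>y0)&(Q[...,1]<y1)
    q=Q[m].astype(np.float32);print(len(q),q.mean(0) if len(q) else 0,cv2.minAreaRect(q[:,:2]),q.min(0),q.max(0))
```

```text
3280 ((449.3628234863281, 241.0858917236328), (165.15191650390625, 212.66419982910156), 15.906047821044922) [24.9 31.5 42.6]
64 ((589.6331787109375, -0.5703544616699219), (8.194136619567871, 101.32223510742188), 1.4723215103149414) [13.3 26.4 38.3]
4248 ((613.8240966796875, -145.9228515625), (257.71630859375, 633.9993286132812), 60.71836853027344) [ 96.3 101.  105.2]
2656 ((496.78118896484375, -89.65544128417969), (196.21461486816406, 425.885986328125), 1.0747860670089722) [13.7 19.3 31.5]
24 ((406.61468505859375, -245.1162109375), (5.021380424499512, 102.6966552734375), 3.491628408432007) [-1.9  3.5 74.3]
2306 ((499.4327087402344, -82.65422058105469), (190.79049682617188, 411.8343505859375), 1.0293248891830444) [14.7 19.1 24.9]
489 ((551.0817260742188, -330.1210632324219), (199.372802734375, 65.7634506225586), 17.473583221435547) [  0.9  91.2 102.6]
[   0.9    0.3  548.3 -318.8]Traceback (most recent call last):
  File "<stdin>", line 24, in <module>
cv2.error: OpenCV(4.12.0) /io/opencv/modules/imgproc/src/convhull.cpp:143: error: (-215:Assertion failed) total >= 0 && (depth == CV_32F || depth == CV_32S) in function 'convexHull'
```

```bash
cat >> h.py <<'E'
from scipy.spatial.transform import Rotation as Ro
np.set_printoptions(precision=1,suppress=True)
def go(x,y,z,yaw):
    s=r.sense(); R=Ro.from_euler('xyz',s["tcp_rot"]).as_matrix()
    d=R.T@(np.array([x,y,z])-s["eef_pos"])/10
    cy=np.arctan2(R[1,0],R[0,0]); dy=(yaw-cy+np.pi/2)%np.pi-np.pi/2
    print("delta cm",np.round(d,2),"yaw",round(-dy,3),"| now",s["eef_pos"],np.round(s["tcp_rot"],3),"q6",round(s["qpos"][5],2),"t",s["clock"])
def blobs(P,lo,hi,x0,x1,y0,y1,mn=20):
    m=(P[...,2]>lo)&(P[...,2]<hi)&(P[...,0]>x0)&(P[...,0]<x1)&(P[...,1]>y0)&(P[...,1]<y1)
    n,L,S,C=cv2.connectedComponentsWithStats(m.astype(np.uint8),connectivity=8)
    for i in range(1,n):
        if S[i,4]>=mn:
            q=P[L==i]; b=cv2.minAreaRect(q[:,:2].astype(np.float32)); print(S[i,4],"mean",q.mean(0),"rect",np.round(b[0],1),np.round(b[1],1),round(b[2],1))
E
python3 - <<'E'
from h import *
P=cloud("top",np.load("top0.npy")); Q=cloud("side",np.load("side0.npy"))
for n,p in(("top",P),("side",Q)):
    print(n);print("pins");blobs(p,73,86,340,540,130,350,8)
    print("jig");blobs(p,27,50,330,570,120,370,50)
    print("ptray");blobs(p,30,40,400,620,-90,110,8)
    print("ptfloor");blobs(p,-1,9,450,580,-60,60,50)
    print("box");blobs(p,95,106,580,900,-310,-60,50)
    print("tfloor");blobs(p,14,24,400,600,-290,-150,50)
    print("lip");blobs(p,45,80,380,450,-310,-140,8)
    print("door");blobs(p,85,110,430,612,-400,-280,10)
go(382,274,150,2.33)
E
```

```text
top
pins
61 mean [496.6 307.   77.2] rect [496.5 307.7] [43.1 15.4] 89.4
60 mean [408.5 178.2  77.5] rect [409.5 178.4] [17.  42.2] 43.6
57 mean [381.5 274.3  77.2] rect [381.8 273.8] [12.4 42.3] 55.0
jig
3083 mean [453.2 242.1  33. ] rect [452.8 242.9] [164.9 209.9] 15.9
ptray
71 mean [590.3  -1.4  35.5] rect [579.3   5.3] [97.1 32. ] 87.9
13 mean [536.5 -41.5  36. ] rect [536.8 -41.7] [ 1.1 38.2] 88.5
40 mean [494.   52.5  35.8] rect [501.   54.7] [97.7 26.9] 15.0
13 mean [493.  -40.1  35.6] rect [493.  -40.1] [ 0.7 37.5] 88.1
22 mean [456.6  -9.4  35.4] rect [456.9  -7.9] [ 2.9 62.1] 0.5
ptfloor
1016 mean [519.7   5.7   4.4] rect [520.8   5.7] [ 89.9 119.4] 88.4
53 mean [550.1 -54.    2. ] rect [551.4 -54.3] [10.3 55.1] 88.3
80 mean [482.2 -52.9   2. ] rect [484.1 -53. ] [15.4 67.5] 86.3
box
4126 mean [ 728.3 -208.1  101. ] rect [ 730.5 -208.6] [241.  161.1] 3.6
tfloor
2198 mean [ 505.3 -224.3   19. ] rect [ 506.9 -224.6] [191.1 121.5] 3.4
lip
62 mean [ 409.1 -225.3   70. ] rect [ 409.3 -228.4] [  4.  129.7] 3.5
door
236 mean [ 535.2 -320.1   95.7] rect [ 537.8 -319.8] [157.3  23.
[... 269 characters left out ...]
 213.7] 16.4
ptray
236 mean [520.    6.1  33.4] rect [524.8   9.8] [107.1 145.3] 88.8
ptfloor
326 mean [533.2  29.2   4.2] rect [533.8  27.8] [61.4 92.5] 88.8
269 mean [495.9 -31.7   2.4] rect [489.5 -27.3] [ 91.4 162.8] 51.5
box
2578 mean [ 716.6 -213.3   99.9] rect [ 712.4 -211.7] [274.8 171.2] 3.9
tfloor
1471 mean [ 527.1 -214.4   18.1] rect [ 517.1 -213.6] [170.4 117.7] 2.9
210 mean [ 428.3 -249.4   19.2] rect [ 433.  -252.7] [ 83.  171.7] 44.1
lip
427 mean [ 407.1 -229.2   59.3] rect [ 408.1 -225.6] [  9.  132.6] 3.6
door
223 mean [ 522.8 -323.    94.8] rect [ 534.8 -311.5] [162.3  25.2] 17.4
delta cm [-21.7 -20.8   8.1] yaw 0.342 | now [282.9 557.3 231.3] [-3.1  0.   2.7] q6 -0.0 t 1.4
```

Run:
```python
from h import *
for n in("top","side"):
    P=cloud(n,np.load(n+"0.npy"))
    for c in((381.4,274.4),(496.8,307.3),(408.8,178.4)):
      for lo in(55,66,72):
        m=(P[...,2]>lo)&(P[...,2]<88)&(np.hypot(P[...,0]-c[0],P[...,1]-c[1])<30)
        q=P[m][:,:2]; w,V=np.linalg.eigh(np.cov(q.T)); print(n,c,lo,len(q),q.mean(0),np.degrees(np.arctan2(V[1,1],V[0,1]))%180,np.sqrt(w))
go(381.5,274.3,110,np.radians(140))
```

```text
top (381.4, 274.4) 55 79 [381.5 273.4] 145.36264311581567 [ 4.6 12.3]
top (381.4, 274.4) 66 73 [381.8 273.8] 144.87349226696085 [ 4.4 12. ]
top (381.4, 274.4) 72 62 [382.  273.9] 144.90280571476126 [ 3.6 12.8]
top (496.8, 307.3) 55 76 [496.3 305.5] 97.48750027655078 [ 4.3 12.4]
top (496.8, 307.3) 66 70 [496.4 306.7] 98.64772121468651 [ 4.3 12. ]
top (496.8, 307.3) 72 64 [496.7 306.8] 99.02323448897249 [ 4. 12.]
top (408.8, 178.4) 55 70 [408.6 178. ] 134.67364543459772 [ 4.4 11.9]
top (408.8, 178.4) 66 67 [408.6 178.6] 135.79466331966822 [ 4.2 11.9]
top (408.8, 178.4) 72 64 [408.5 178.5] 136.0583659937814 [ 4.  12.2]
side (381.4, 274.4) 55 102 [378.5 273.9] 143.82448815702983 [ 3.5 12.9]
side (381.4, 274.4) 66 59 [379.4 274.5] 144.89424311621823 [ 3.4 12.8]
side (381.4, 274.4) 72 35 [379.9 275.2] 144.2511558248418 [ 3.6 12.9]
side (496.8, 307.3) 55 77 [493.  305.6] 101.98910960040999 [ 3.8 14.2]
side (496.8, 307.3) 66 46 [493.5 306.5] 100.84678476497906 [ 4.2 13.9]
side (496.8, 307.3) 72 28 [493.6 308.1] 97.18075196980614 [ 4.4 13.3]
side (408.8, 178.4) 55 109 [405.3 177.4] 137.48716052615785 [ 3.2 12.5]
side (408.8, 178.4) 66 65 [406.2 177.6] 138.78461104948536 [ 3.5 12.4]
side (408.8, 178.4) 72 40 [406.8 178.1] 140.10104636579925 [ 3.8 12.3]
delta cm [-21.6 -20.8  12.1] yaw 0.228 | now [282.9 557.3 231.3] [-3.1  0.   2.7] q6 -0.0 t 1.4
```

>>> play_rows([
  {"delta_pos": [-2.7, -2.6, 1.5], "yaw": 0.02, "jaw": 50},
  {"delta_pos": [-5.4, -5.2, 3.0], "yaw": 0.04, "jaw": 50},
  {"delta_pos": [-8.1, -7.8, 4.5], "yaw": 0.06, "jaw": 50},
  {"delta_pos": [-10.8, -10.4, 6.1], "yaw": 0.08, "jaw": 50},
  {"delta_pos": [-13.5, -13.0, 7.6], "yaw": 0.1, "jaw": 50},
  {"delta_pos": [-16.2, -15.6, 9.1], "yaw": 0.12, "jaw": 50},
  {"delta_pos": [-18.9, -18.2, 10.6], "yaw": 0.14, "jaw": 50},
  {"delta_pos": [-21.6, -20.8, 12.1], "yaw": 0.144, "jaw": 50},
], grip_force=100)

```text
clock: 2.2
eef_pos: [381.8, 272.8, 110.0]
tcp_rot: [3.141, 0.0, 2.527]
contact_force: [1.3, 0.1, -0.4]
opening: 0.501
grasp_force: 0.0
```

Run:
```python
from h import *
go(381.2,274.3,46,2.527)
```

```text
delta cm [0.1 0.1 6.4] yaw 0.0 | now [381.8 272.8 110. ] [3.1 0.  2.5] q6 -0.34 t 2.2
```

>>> play_rows([
  {"delta_pos": [0.1, 0.1, 2.0], "yaw": 0, "jaw": 50},
  {"delta_pos": [0.1, 0.1, 4.0], "yaw": 0, "jaw": 50},
  {"delta_pos": [0.1, 0.1, 5.6], "yaw": 0, "jaw": 50},
  {"delta_pos": [0.1, 0.1, 6.4], "yaw": 0, "jaw": 50},
  {"delta_pos": [0.1, 0.1, 6.4], "yaw": 0, "jaw": 8},
  {"delta_pos": [0.1, 0.1, 6.4], "yaw": 0, "jaw": 8},
  {"delta_pos": [0.1, 0.1, 6.4], "yaw": 0, "jaw": 8},
  {"delta_pos": [0.1, 0.1, 6.4], "yaw": 0, "jaw": 8},
], grip_force=90)

```text
clock: 3.0
eef_pos: [381.8, 276.1, 47.0]
tcp_rot: [3.14, 0.001, 2.528]
contact_force: [1.6, 2.0, 1.2]
opening: 0.128
grasp_force: 88.2
```

Run:
```python
from h import *
s=r.sense(); print({k:np.round(s[k],3) for k in s})
```

```text
{'clock': np.float64(3.0), 'qpos': array([ 0.6,  0.4,  2.1,  0. ,  0.6, -0.3]), 'qvel': array([-0.,  0.,  0.,  0., -0., -0.]), 'joint_efforts': array([ -0.5, -48.8, -19.1,  -0.3,   0.4,  -0.1]), 'eef_pos': array([381.8, 276.1,  47. ]), 'tcp_rot': array([3.1, 0. , 2.5]), 'contact_force': array([1.6, 2. , 1.2]), 'wrist_torque': array([ 0.3, -0.1, -0.1]), 'grasp_force': np.float64(88.157), 'opening': np.float64(0.128)}
```

>>> play_rows([
  {"delta_pos": [0, 0, -0.02], "yaw": 0.14, "jaw": 0},
  {"delta_pos": [0, 0, -0.05], "yaw": 0.28, "jaw": 0},
  {"delta_pos": [0, 0, -0.08], "yaw": 0.42, "jaw": 0},
  {"delta_pos": [0, 0, -0.11], "yaw": 0.56, "jaw": 0},
  {"delta_pos": [0, 0, -0.14], "yaw": 0.7, "jaw": 0},
  {"delta_pos": [0, 0, -0.17], "yaw": 0.84, "jaw": 0},
  {"delta_pos": [0, 0, -0.2], "yaw": 0.98, "jaw": 0},
  {"delta_pos": [0, 0, -0.23], "yaw": 1.12, "jaw": 0},
])

```text
clock: 3.8
eef_pos: [379.9, 275.2, 48.2]
tcp_rot: [-3.14, 0.001, 1.402]
contact_force: [-3.7, 5.4, -11.1]
opening: 0.121
grasp_force: 87.6
```

>>> play_rows([
  {"delta_pos": [0, 0, -0.02], "yaw": -0.14, "jaw": 0},
  {"delta_pos": [0, 0, -0.05], "yaw": -0.28, "jaw": 0},
  {"delta_pos": [0, 0, -0.08], "yaw": -0.42, "jaw": 0},
  {"delta_pos": [0, 0, -0.11], "yaw": -0.56, "jaw": 0},
  {"delta_pos": [0, 0, -0.14], "yaw": -0.7, "jaw": 0},
  {"delta_pos": [0, 0, -0.17], "yaw": -0.84, "jaw": 0},
  {"delta_pos": [0, 0, -0.2], "yaw": -0.98, "jaw": 0},
  {"delta_pos": [0, 0, -0.23], "yaw": -1.12, "jaw": 0},
])

```text
clock: 4.6
eef_pos: [381.6, 275.9, 50.7]
tcp_rot: [3.14, 0.0, 2.533]
contact_force: [3.1, 3.4, -15.3]
opening: 0.125
grasp_force: 87.6
```

Run:
```python
from h import *
I,D=vision.grab_frame("top"); P=cloud("top",D)
blobs(P,27,50,330,570,120,370,50);blobs(P,73,95,340,540,130,350,8)
```

```text
2213 mean [469.3 221.4  33.1] rect [452.8 242.8] [165.  209.6] 15.9
60 mean [497.2 306.5  76.2] rect [496.6 307.6] [42.4 15.3] 89.0
61 mean [408.2 179.   77.6] rect [409.4 178.3] [17.1 42.2] 42.4
```

>>> play_rows([
  {"delta_pos": [0, 0, -0.03], "yaw": 0.14, "jaw": 0},
  {"delta_pos": [0, 0, -0.06], "yaw": 0.28, "jaw": 0},
  {"delta_pos": [0, 0, -0.09], "yaw": 0.42, "jaw": 0},
  {"delta_pos": [0, 0, -0.12], "yaw": 0.56, "jaw": 0},
  {"delta_pos": [0, 0, -0.16], "yaw": 0.7, "jaw": 0},
  {"delta_pos": [0, 0, -0.19], "yaw": 0.84, "jaw": 0},
  {"delta_pos": [0, 0, -0.23], "yaw": 0.98, "jaw": 0},
  {"delta_pos": [0, 0, -0.26], "yaw": 1.12, "jaw": 0},
])

```text
clock: 5.45
eef_pos: [379.9, 275.2, 52.9]
tcp_rot: [-3.14, 0.001, 1.402]
contact_force: [-1.6, 5.3, -14.8]
opening: 0.127
grasp_force: 88.0
```

>>> play_rows([
  {"delta_pos": [0, 0, -0.03], "yaw": -0.14, "jaw": 0},
  {"delta_pos": [0, 0, -0.06], "yaw": -0.28, "jaw": 0},
  {"delta_pos": [0, 0, -0.09], "yaw": -0.42, "jaw": 0},
  {"delta_pos": [0, 0, -0.12], "yaw": -0.56, "jaw": 0},
  {"delta_pos": [0, 0, -0.16], "yaw": -0.7, "jaw": 0},
  {"delta_pos": [0, 0, -0.19], "yaw": -0.84, "jaw": 0},
  {"delta_pos": [0, 0, -0.23], "yaw": -0.98, "jaw": 0},
  {"delta_pos": [0, 0, -0.26], "yaw": -1.12, "jaw": 0},
])

```text
clock: 6.25
eef_pos: [381.5, 275.8, 55.8]
tcp_rot: [3.14, 0.0, 2.533]
contact_force: [4.0, 4.8, -16.3]
opening: 0.127
grasp_force: 87.8
```

>>> play_rows([
  {"delta_pos": [0, 0, -0.03], "yaw": 0.14, "jaw": 0},
  {"delta_pos": [0, 0, -0.06], "yaw": 0.28, "jaw": 0},
  {"delta_pos": [0, 0, -0.09], "yaw": 0.42, "jaw": 0},
  {"delta_pos": [0, 0, -0.12], "yaw": 0.56, "jaw": 0},
  {"delta_pos": [0, 0, -0.16], "yaw": 0.7, "jaw": 0},
  {"delta_pos": [0, 0, -0.19], "yaw": 0.84, "jaw": 0},
  {"delta_pos": [0, 0, -0.23], "yaw": 0.98, "jaw": 0},
  {"delta_pos": [0, 0, -0.26], "yaw": 1.12, "jaw": 0},
])

```text
clock: 7.05
eef_pos: [380.0, 275.1, 58.1]
tcp_rot: [-3.14, 0.001, 1.402]
contact_force: [-1.3, 4.3, -13.1]
opening: 0.127
grasp_force: 88.4
```

>>> play_rows([
  {"delta_pos": [0, 0, -0.03], "yaw": -0.14, "jaw": 0},
  {"delta_pos": [0, 0, -0.06], "yaw": -0.28, "jaw": 0},
  {"delta_pos": [0, 0, -0.09], "yaw": -0.42, "jaw": 0},
  {"delta_pos": [0, 0, -0.12], "yaw": -0.56, "jaw": 0},
  {"delta_pos": [0, 0, -0.16], "yaw": -0.7, "jaw": 0},
  {"delta_pos": [0, 0, -0.19], "yaw": -0.84, "jaw": 0},
  {"delta_pos": [0, 0, -0.23], "yaw": -0.98, "jaw": 0},
  {"delta_pos": [0, 0, -0.26], "yaw": -1.12, "jaw": 0},
])

```text
clock: 7.85
eef_pos: [381.5, 275.8, 61.2]
tcp_rot: [3.14, 0.0, 2.533]
contact_force: [3.2, 3.0, -11.8]
opening: 0.123
grasp_force: 88.5
```

>>> play_rows([
  {"delta_pos": [0, 0, -0.03], "yaw": 0.14, "jaw": 0},
  {"delta_pos": [0, 0, -0.06], "yaw": 0.28, "jaw": 0},
  {"delta_pos": [0, 0, -0.09], "yaw": 0.42, "jaw": 0},
  {"delta_pos": [0, 0, -0.12], "yaw": 0.56, "jaw": 0},
  {"delta_pos": [0, 0, -0.16], "yaw": 0.7, "jaw": 0},
  {"delta_pos": [0, 0, -0.19], "yaw": 0.84, "jaw": 0},
  {"delta_pos": [0, 0, -0.23], "yaw": 0.98, "jaw": 0},
  {"delta_pos": [0, 0, -0.26], "yaw": 1.12, "jaw": 0},
])

```text
clock: 8.65
eef_pos: [380.0, 275.1, 63.6]
tcp_rot: [-3.14, 0.001, 1.402]
contact_force: [-2.9, 3.6, -7.2]
opening: 0.127
grasp_force: 89.4
```

>>> play_rows([
  {"delta_pos": [0, 0, -0.03], "yaw": -0.14, "jaw": 0},
  {"delta_pos": [0, 0, -0.06], "yaw": -0.28, "jaw": 0},
  {"delta_pos": [0, 0, -0.09], "yaw": -0.42, "jaw": 0},
  {"delta_pos": [0, 0, -0.12], "yaw": -0.56, "jaw": 0},
  {"delta_pos": [0, 0, -0.16], "yaw": -0.7, "jaw": 0},
  {"delta_pos": [0, 0, -0.19], "yaw": -0.84, "jaw": 0},
  {"delta_pos": [0, 0, -0.23], "yaw": -0.98, "jaw": 0},
  {"delta_pos": [0, 0, -0.26], "yaw": -1.12, "jaw": 0},
])

```text
clock: 9.45
eef_pos: [381.3, 275.6, 67.0]
tcp_rot: [3.141, 0.0, 2.534]
contact_force: [-0.2, 0.2, -0.6]
opening: 0.122
grasp_force: 90.4
```

>>> play_rows([
  {"delta_pos": [0, 0, -0.03], "yaw": 0.14, "jaw": 0},
  {"delta_pos": [0, 0, -0.06], "yaw": 0.28, "jaw": 0},
  {"delta_pos": [0, 0, -0.09], "yaw": 0.42, "jaw": 0},
  {"delta_pos": [0, 0, -0.12], "yaw": 0.56, "jaw": 0},
  {"delta_pos": [0, 0, -0.16], "yaw": 0.7, "jaw": 0},
  {"delta_pos": [0, 0, -0.19], "yaw": 0.84, "jaw": 0},
  {"delta_pos": [0, 0, -0.23], "yaw": 0.98, "jaw": 0},
  {"delta_pos": [0, 0, -0.26], "yaw": 1.12, "jaw": 0},
])

```text
clock: 10.25
eef_pos: [380.9, 275.3, 69.4]
tcp_rot: [-3.141, 0.0, 1.402]
contact_force: [-1.5, 0.0, -1.3]
opening: 0.122
grasp_force: 90.2
```

>>> play_rows([
  {"delta_pos": [0, 0, -0.03], "yaw": -0.14, "jaw": 0},
  {"delta_pos": [0, 0, -0.06], "yaw": -0.28, "jaw": 0},
  {"delta_pos": [0, 0, -0.09], "yaw": -0.42, "jaw": 0},
  {"delta_pos": [0, 0, -0.12], "yaw": -0.56, "jaw": 0},
  {"delta_pos": [0, 0, -0.16], "yaw": -0.7, "jaw": 0},
  {"delta_pos": [0, 0, -0.19], "yaw": -0.84, "jaw": 0},
  {"delta_pos": [0, 0, -0.23], "yaw": -0.98, "jaw": 0},
  {"delta_pos": [0, 0, -0.26], "yaw": -1.12, "jaw": 0},
])

```text
clock: 11.05
eef_pos: [381.1, 275.4, 72.1]
tcp_rot: [3.141, 0.0, 2.534]
contact_force: [0.3, -0.6, -0.3]
opening: 0.126
grasp_force: 90.3
```

Run:
```python
from h import *
I,D=vision.grab_frame("top"); P=cloud("top",D)
blobs(P,30,40,400,620,-90,110,8); blobs(P,-1,9,450,590,-60,60,100)
go(482,-12,140,np.pi/2)
```

```text
98 mean [571.3 -10.7  35.5] rect [538.3   6.4] [ 96.9 113.2] 88.4
42 mean [512.8  54.7  35.5] rect [516.7  55.1] [119.2  12.1] 4.5
14 mean [460.5 -32.8  36.1] rect [459.8 -32.8] [14.  28.2] 39.4
17 mean [456.9  13.7  36. ] rect [456.9  13.8] [49.5  0.3] 88.8
1118 mean [525.2   5.8   4.6] rect [525.5   5.5] [ 90.1 128.7] 88.5
132 mean [506.7 -53.7   1.7] rect [513.2 -54.5] [ 13.1 125.2] 88.5
delta cm [-24.5 -18.   -6.8] yaw 0.971 | now [381.2 275.4  72.1] [3.1 0.  2.5] q6 -0.35 t 11.1
```

>>> play_rows([
  {"delta_pos": [0, 0, -3.4], "yaw": 0.1, "jaw": 0},
  {"delta_pos": [0, 0, -6.8], "yaw": 0.2, "jaw": 0},
  {"delta_pos": [-4, -2.9, -6.8], "yaw": 0.33, "jaw": 0},
  {"delta_pos": [-8, -5.8, -6.8], "yaw": 0.46, "jaw": 0},
  {"delta_pos": [-12, -8.7, -6.8], "yaw": 0.59, "jaw": 0},
  {"delta_pos": [-16, -11.6, -6.8], "yaw": 0.72, "jaw": 0},
  {"delta_pos": [-20, -14.5, -6.8], "yaw": 0.85, "jaw": 0},
  {"delta_pos": [-24, -17.3, -6.8], "yaw": 0.97, "jaw": 0},
])

```text
clock: 11.9
eef_pos: [477.9, -6.3, 140.2]
tcp_rot: [3.141, 0.0, 1.55]
contact_force: [1.4, 0.1, -1.8]
opening: 0.129
grasp_force: 90.2
```

Run:
```python
from h import *
go(485,-12,45,np.pi/2)
```

```text
delta cm [-0.6  0.7  9.5] yaw -0.021 | now [477.9  -6.3 140.2] [3.1 0.  1.6] q6 0.01 t 11.9
```

Lower, open slightly, then rise.

>>> play_rows([
  {"delta_pos": [-0.6, 0.7, 0], "yaw": 0, "jaw": 0},
  {"delta_pos": [-0.6, 0.7, 3.5], "yaw": 0, "jaw": 0},
  {"delta_pos": [-0.6, 0.7, 6.5], "yaw": 0, "jaw": 0},
  {"delta_pos": [-0.6, 0.7, 8.6], "yaw": 0, "jaw": 0},
  {"delta_pos": [-0.6, 0.7, 9.3], "yaw": 0, "jaw": 0},
  {"delta_pos": [-0.6, 0.7, 9.6], "yaw": 0, "jaw": 0},
  {"delta_pos": [-0.6, 0.7, 9.6], "yaw": 0, "jaw": 0},
  {"delta_pos": [-0.6, 0.7, 9.6], "yaw": 0, "jaw": 30},
])

```text
clock: 12.7
eef_pos: [485.4, -10.2, 44.7]
tcp_rot: [3.14, 0.0, 1.558]
contact_force: [0.5, 0.2, 0.2]
opening: 0.281
grasp_force: 0.0
```

>>> play_rows([
  {"delta_pos": [0, 0, 0], "yaw": 0, "jaw": 35},
  {"delta_pos": [0, 0, 0], "yaw": 0, "jaw": 35},
  {"delta_pos": [0, 0, -0.5], "yaw": 0, "jaw": 35},
  {"delta_pos": [0, 0, -2], "yaw": 0, "jaw": 35},
  {"delta_pos": [0, 0, -4], "yaw": 0, "jaw": 35},
  {"delta_pos": [0, 0, -6], "yaw": 0, "jaw": 35},
  {"delta_pos": [0, 0, -8], "yaw": 0, "jaw": 50},
  {"delta_pos": [0, 0, -8], "yaw": 0, "jaw": 50},
])

```text
clock: 13.5
eef_pos: [486.4, -10.4, 126.4]
tcp_rot: [3.137, 0.0, 1.558]
contact_force: [-0.3, 0.4, 0.2]
opening: 0.498
grasp_force: 0.0
```

Run:
```python
from h import *
go(408.2,178.4,120,2.382)
```

```text
delta cm [18.8 -8.1  0.6] yaw -0.824 | now [486.4 -10.4 126.4] [3.1 0.  1.6] q6 -0.01 t 13.5
```

>>> play_rows([
  {"delta_pos": [3, -1.3, 0], "yaw": -0.13, "jaw": 50},
  {"delta_pos": [6, -2.6, 0], "yaw": -0.26, "jaw": 50},
  {"delta_pos": [9, -3.9, 0], "yaw": -0.39, "jaw": 50},
  {"delta_pos": [12, -5.2, 0], "yaw": -0.52, "jaw": 50},
  {"delta_pos": [15, -6.5, 0], "yaw": -0.65, "jaw": 50},
  {"delta_pos": [18, -7.8, 0.6], "yaw": -0.77, "jaw": 50},
  {"delta_pos": [18.8, -8.1, 0.6], "yaw": -0.824, "jaw": 50},
  {"delta_pos": [18.8, -8.1, 0.6], "yaw": -0.824, "jaw": 50},
])

```text
clock: 14.3
eef_pos: [405.2, 179.6, 117.2]
tcp_rot: [-3.141, -0.0, 2.385]
contact_force: [-0.5, -0.2, -0.7]
opening: 0.5
grasp_force: 0.0
```

Run:
```python
from h import *
I,D=vision.grab_frame("side"); save("side1",I[150:300,170:360],4)
I,D=vision.grab_frame("top"); P=cloud("top",D); blobs(P,27,50,330,570,120,370,50)
go(408.2,178.4,46,2.382)
```

```text
1446 mean [482.3 268.5  33. ] rect [453.6 243.1] [163.9 209.6] 15.9
delta cm [-0.2  0.1  7.2] yaw -0.001 | now [405.9 178.5 117.5] [-3.1  0.   2.4] q6 -0.4 t 14.4
```

View pics/side1.png

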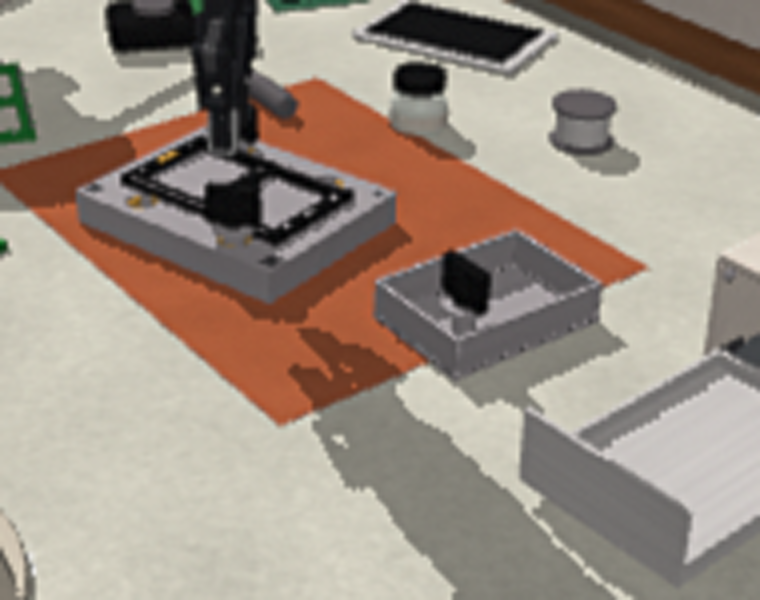

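The first pin stands upright in the tray (around 465,285 in the crop) and the jig is unmoved. On to the second pin.

>>> play_rows([
  {"delta_pos": [-0.2, 0.1, 2.5], "yaw": 0, "jaw": 50},
  {"delta_pos": [-0.2, 0.1, 5.0], "yaw": 0, "jaw": 50},
  {"delta_pos": [-0.2, 0.1, 6.5], "yaw": 0, "jaw": 50},
  {"delta_pos": [-0.2, 0.1, 7.1], "yaw": 0, "jaw": 50},
  {"delta_pos": [-0.2, 0.1, 7.1], "yaw": 0, "jaw": 0},
  {"delta_pos": [-0.2, 0.1, 7.1], "yaw": 0, "jaw": 0},
  {"delta_pos": [-0.2, 0.1, 7.1], "yaw": 0, "jaw": 0},
  {"delta_pos": [-0.2, 0.1, 7.1], "yaw": 0, "jaw": 0},
])

```text
clock: 15.2
eef_pos: [409.6, 178.6, 47.6]
tcp_rot: [3.139, 0.001, 2.382]
contact_force: [2.4, 2.1, 0.3]
opening: 0.128
grasp_force: 88.2
```

>>> play_rows([
  {"delta_pos": [0, 0, -0.02], "yaw": 0.14, "jaw": 0},
  {"delta_pos": [0, 0, -0.05], "yaw": 0.28, "jaw": 0},
  {"delta_pos": [0, 0, -0.08], "yaw": 0.42, "jaw": 0},
  {"delta_pos": [0, 0, -0.11], "yaw": 0.56, "jaw": 0},
  {"delta_pos": [0, 0, -0.14], "yaw": 0.7, "jaw": 0},
  {"delta_pos": [0, 0, -0.17], "yaw": 0.84, "jaw": 0},
  {"delta_pos": [0, 0, -0.2], "yaw": 0.98, "jaw": 0},
  {"delta_pos": [0, 0, -0.23], "yaw": 1.12, "jaw": 0},
])

```text
clock: 16.0
eef_pos: [406.5, 177.9, 48.6]
tcp_rot: [-3.139, 0.001, 1.256]
contact_force: [-3.7, 6.1, -10.3]
opening: 0.123
grasp_force: 87.6
```

>>> play_rows([
  {"delta_pos": [0, 0, -0.03], "yaw": -0.14, "jaw": 0},
  {"delta_pos": [0, 0, -0.06], "yaw": -0.28, "jaw": 0},
  {"delta_pos": [0, 0, -0.09], "yaw": -0.42, "jaw": 0},
  {"delta_pos": [0, 0, -0.12], "yaw": -0.56, "jaw": 0},
  {"delta_pos": [0, 0, -0.16], "yaw": -0.7, "jaw": 0},
  {"delta_pos": [0, 0, -0.19], "yaw": -0.84, "jaw": 0},
  {"delta_pos": [0, 0, -0.23], "yaw": -0.98, "jaw": 0},
  {"delta_pos": [0, 0, -0.26], "yaw": -1.12, "jaw": 0},
])

```text
clock: 16.8
eef_pos: [409.3, 178.6, 51.6]
tcp_rot: [3.139, 0.001, 2.387]
contact_force: [7.6, 3.5, -15.0]
opening: 0.127
grasp_force: 87.7
```

>>> play_rows([
  {"delta_pos": [0, 0, -0.03], "yaw": 0.14, "jaw": 0},
  {"delta_pos": [0, 0, -0.06], "yaw": 0.28, "jaw": 0},
  {"delta_pos": [0, 0, -0.09], "yaw": 0.42, "jaw": 0},
  {"delta_pos": [0, 0, -0.12], "yaw": 0.56, "jaw": 0},
  {"delta_pos": [0, 0, -0.16], "yaw": 0.7, "jaw": 0},
  {"delta_pos": [0, 0, -0.19], "yaw": 0.84, "jaw": 0},
  {"delta_pos": [0, 0, -0.23], "yaw": 0.98, "jaw": 0},
  {"delta_pos": [0, 0, -0.26], "yaw": 1.12, "jaw": 0},
])

```text
clock: 17.6
eef_pos: [406.4, 177.8, 53.6]
tcp_rot: [-3.139, 0.002, 1.256]
contact_force: [-2.1, 7.1, -12.2]
opening: 0.122
grasp_force: 88.7
```

>>> play_rows([
  {"delta_pos": [0, 0, -0.03], "yaw": -0.14, "jaw": 0},
  {"delta_pos": [0, 0, -0.06], "yaw": -0.28, "jaw": 0},
  {"delta_pos": [0, 0, -0.09], "yaw": -0.42, "jaw": 0},
  {"delta_pos": [0, 0, -0.12], "yaw": -0.56, "jaw": 0},
  {"delta_pos": [0, 0, -0.16], "yaw": -0.7, "jaw": 0},
  {"delta_pos": [0, 0, -0.19], "yaw": -0.84, "jaw": 0},
  {"delta_pos": [0, 0, -0.23], "yaw": -0.98, "jaw": 0},
  {"delta_pos": [0, 0, -0.26], "yaw": -1.12, "jaw": 0},
])

```text
clock: 18.4
eef_pos: [409.3, 178.5, 56.8]
tcp_rot: [3.139, 0.001, 2.387]
contact_force: [6.7, 2.7, -15.2]
opening: 0.124
grasp_force: 88.2
```

>>> play_rows([
  {"delta_pos": [0, 0, -0.03], "yaw": 0.14, "jaw": 0},
  {"delta_pos": [0, 0, -0.06], "yaw": 0.28, "jaw": 0},
  {"delta_pos": [0, 0, -0.09], "yaw": 0.42, "jaw": 0},
  {"delta_pos": [0, 0, -0.12], "yaw": 0.56, "jaw": 0},
  {"delta_pos": [0, 0, -0.16], "yaw": 0.7, "jaw": 0},
  {"delta_pos": [0, 0, -0.19], "yaw": 0.84, "jaw": 0},
  {"delta_pos": [0, 0, -0.23], "yaw": 0.98, "jaw": 0},
  {"delta_pos": [0, 0, -0.26], "yaw": 1.12, "jaw": 0},
])

```text
clock: 19.2
eef_pos: [406.5, 177.8, 58.9]
tcp_rot: [-3.139, 0.001, 1.256]
contact_force: [-2.4, 5.3, -11.2]
opening: 0.124
grasp_force: 89.0
```

>>> play_rows([
  {"delta_pos": [0, 0, -0.03], "yaw": -0.14, "jaw": 0},
  {"delta_pos": [0, 0, -0.06], "yaw": -0.28, "jaw": 0},
  {"delta_pos": [0, 0, -0.09], "yaw": -0.42, "jaw": 0},
  {"delta_pos": [0, 0, -0.12], "yaw": -0.56, "jaw": 0},
  {"delta_pos": [0, 0, -0.16], "yaw": -0.7, "jaw": 0},
  {"delta_pos": [0, 0, -0.19], "yaw": -0.84, "jaw": 0},
  {"delta_pos": [0, 0, -0.23], "yaw": -0.98, "jaw": 0},
  {"delta_pos": [0, 0, -0.26], "yaw": -1.12, "jaw": 0},
])

```text
clock: 20.0
eef_pos: [409.2, 178.4, 62.1]
tcp_rot: [3.139, 0.001, 2.387]
contact_force: [6.1, 2.9, -11.8]
opening: 0.122
grasp_force: 88.9
```

>>> play_rows([
  {"delta_pos": [0, 0, -0.03], "yaw": 0.14, "jaw": 0},
  {"delta_pos": [0, 0, -0.06], "yaw": 0.28, "jaw": 0},
  {"delta_pos": [0, 0, -0.09], "yaw": 0.42, "jaw": 0},
  {"delta_pos": [0, 0, -0.12], "yaw": 0.56, "jaw": 0},
  {"delta_pos": [0, 0, -0.16], "yaw": 0.7, "jaw": 0},
  {"delta_pos": [0, 0, -0.19], "yaw": 0.84, "jaw": 0},
  {"delta_pos": [0, 0, -0.23], "yaw": 0.98, "jaw": 0},
  {"delta_pos": [0, 0, -0.26], "yaw": 1.12, "jaw": 0},
])

```text
clock: 20.8
eef_pos: [406.6, 177.8, 64.3]
tcp_rot: [-3.139, 0.001, 1.256]
contact_force: [-4.2, 3.4, -6.2]
opening: 0.118
grasp_force: 89.8
```

>>> play_rows([
  {"delta_pos": [0, 0, -0.03], "yaw": -0.14, "jaw": 0},
  {"delta_pos": [0, 0, -0.06], "yaw": -0.28, "jaw": 0},
  {"delta_pos": [0, 0, -0.09], "yaw": -0.42, "jaw": 0},
  {"delta_pos": [0, 0, -0.12], "yaw": -0.56, "jaw": 0},
  {"delta_pos": [0, 0, -0.16], "yaw": -0.7, "jaw": 0},
  {"delta_pos": [0, 0, -0.19], "yaw": -0.84, "jaw": 0},
  {"delta_pos": [0, 0, -0.23], "yaw": -0.98, "jaw": 0},
  {"delta_pos": [0, 0, -0.26], "yaw": -1.12, "jaw": 0},
])

```text
clock: 21.6
eef_pos: [408.1, 178.0, 67.6]
tcp_rot: [-3.142, 0.0, 2.388]
contact_force: [0.1, -0.4, -1.1]
opening: 0.121
grasp_force: 90.6
```

>>> play_rows([
  {"delta_pos": [0, 0, -0.06], "yaw": 0.14, "jaw": 0},
  {"delta_pos": [0, 0, -0.12], "yaw": 0.28, "jaw": 0},
  {"delta_pos": [0, 0, -0.18], "yaw": 0.42, "jaw": 0},
  {"delta_pos": [0, 0, -0.25], "yaw": 0.56, "jaw": 0},
  {"delta_pos": [0, 0, -0.5], "yaw": 0.7, "jaw": 0},
  {"delta_pos": [0, 0, -2], "yaw": 0.8, "jaw": 0},
  {"delta_pos": [0, 0, -4.5], "yaw": 0.8, "jaw": 0},
  {"delta_pos": [0, 0, -7], "yaw": 0.8, "jaw": 0},
])

```text
clock: 22.4
eef_pos: [407.4, 177.6, 138.0]
tcp_rot: [-3.14, 0.001, 1.582]
contact_force: [-0.3, 0.5, -1.6]
opening: 0.129
grasp_force: 90.5
```

Run:
```python
from h import *
I,D=vision.grab_frame("top"); P=cloud("top",D); blobs(P,27,50,330,570,120,370,50)
blobs(P,30,40,400,620,-90,110,8); blobs(P,-1,9,450,590,-60,60,100); print("pin");blobs(P,55,90,440,600,-60,70,8)
go(525,24,137,np.pi/2)
```

```text
1346 mean [483.7 270.1  32.9] rect [453.3 243.2] [164.3 210.6] 16.2
67 mean [553.2  13.9  35. ] rect [549.9  17.2] [ 38.3 107.4] 65.0
144 mean [521.3 -59.2  35.1] rect [521.8 -30.8] [ 90.2 138.8] 88.1
19 mean [468.6  24.2  35.3] rect [468.  24.] [ 3.6 27.8] 89.1
15 mean [472.7 -14.   34.6] rect [472.5 -13.6] [ 9.8 13. ] 16.2
411 mean [521.6  42.    2.8] rect [521.4  42.3] [ 35.5 137.4] 88.4
791 mean [525.9 -22.7   4.5] rect [522.  -22.7] [ 79.5 131. ] 87.2
pin
49 mean [485.8  -3.5  63.8] rect [485.5  -3.8] [36.1 14.4] 77.4
delta cm [-15.6  11.4   0.5] yaw 0.011 | now [409.5 178.5 141.6] [ 3.1 -0.   1.6] q6 0.4 t 22.45
```

Run:
```python
from h import *
I,D=vision.grab_frame("top"); save("top2",I[130:230,240:360],6); P=cloud("top",D)
for q in vision.cut_out("top","parts_tray")[:2]:
    m=q["region"]; p=P[m]; p=p[p[:,2]>28]; p=p[p[:,2]<40]; print(q["conf"],q["uv"],len(p),cv2.minAreaRect(p[:,:2].astype(np.float32)))
```

```text
0.72 [311.8, 174.2] 246 ((521.8987426757812, -25.765178680419922), (100.05322265625, 138.92628479003906), 88.24053955078125)
```

View pics/top2.png

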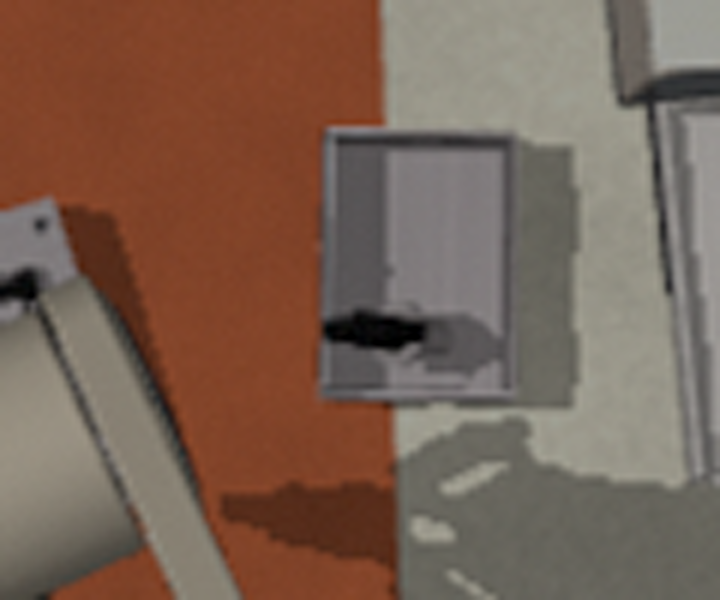

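Tray has been knocked to about (522,-26); pin1 is at its left end (375,330 in the crop). I'll place pin2 at (525,-44).

Run:
```python
from h import *
go(525,-44,137,np.pi/2)
```

```text
delta cm [-22.4  11.4   0.2] yaw 0.011 | now [408.9 178.4 138.6] [ 3.1 -0.   1.6] q6 0.4 t 22.55
```

>>> play_rows([
  {"delta_pos": [-3.2, 1.6, 0], "yaw": 0, "jaw": 0},
  {"delta_pos": [-6.4, 3.2, 0], "yaw": 0, "jaw": 0},
  {"delta_pos": [-9.6, 4.9, 0], "yaw": 0, "jaw": 0},
  {"delta_pos": [-12.8, 6.5, 0], "yaw": 0, "jaw": 0},
  {"delta_pos": [-16, 8.1, 0], "yaw": 0, "jaw": 0},
  {"delta_pos": [-19.2, 9.8, 0], "yaw": 0, "jaw": 0},
  {"delta_pos": [-22.4, 11.4, 0], "yaw": 0, "jaw": 0},
  {"delta_pos": [-22.4, 11.4, 0], "yaw": 0, "jaw": 0},
])

```text
clock: 23.35
eef_pos: [525.9, -47.8, 136.1]
tcp_rot: [3.142, 0.001, 1.579]
contact_force: [-0.2, -0.1, -1.2]
opening: 0.123
grasp_force: 90.6
```

Run:
```python
from h import *
I,D=vision.grab_frame("side"); P=cloud("side",D); save("s3",I[180:300,240:360],5)
go(525,-44,45.5,np.pi/2)
```

```text
delta cm [0.2 0.1 9. ] yaw 0.008 | now [524.4 -46.2 135.9] [-3.1 -0.   1.6] q6 -0.1 t 23.4
```

View pics/s3.png

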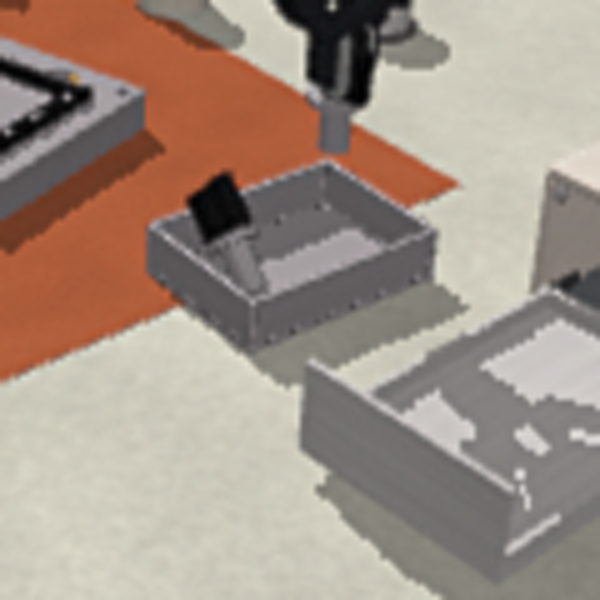

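Pin1 leans against the tray's wall, well inside. Placing pin2.

>>> play_rows([
  {"delta_pos": [0.2, 0.1, 0], "yaw": 0, "jaw": 0},
  {"delta_pos": [0.2, 0.1, 3.5], "yaw": 0, "jaw": 0},
  {"delta_pos": [0.2, 0.1, 6.5], "yaw": 0, "jaw": 0},
  {"delta_pos": [0.2, 0.1, 8.2], "yaw": 0, "jaw": 0},
  {"delta_pos": [0.2, 0.1, 8.8], "yaw": 0, "jaw": 0},
  {"delta_pos": [0.2, 0.1, 9.0], "yaw": 0, "jaw": 0},
  {"delta_pos": [0.2, 0.1, 9.0], "yaw": 0, "jaw": 0},
  {"delta_pos": [0.2, 0.1, 9.0], "yaw": 0, "jaw": 30},
])

```text
clock: 24.2
eef_pos: [526.3, -42.5, 48.2]
tcp_rot: [3.14, 0.0, 1.582]
contact_force: [-0.5, -0.5, -0.4]
opening: 0.285
grasp_force: 0.0
```

>>> play_rows([
  {"delta_pos": [0, 0, 0], "yaw": 0, "jaw": 35},
  {"delta_pos": [0, 0, 0], "yaw": 0, "jaw": 35},
  {"delta_pos": [0, 0, -0.5], "yaw": 0, "jaw": 35},
  {"delta_pos": [0, 0, -2], "yaw": 0, "jaw": 35},
  {"delta_pos": [0, 0, -4], "yaw": 0, "jaw": 35},
  {"delta_pos": [0, 0, -6], "yaw": 0, "jaw": 35},
  {"delta_pos": [0, 0, -8], "yaw": 0, "jaw": 50},
  {"delta_pos": [0, 0, -8], "yaw": 0, "jaw": 50},
])

```text
clock: 25.0
eef_pos: [527.4, -42.9, 130.1]
tcp_rot: [3.137, 0.0, 1.582]
contact_force: [0.9, 0.6, 0.0]
opening: 0.499
grasp_force: 0.0
```

Run:
```python
from h import *
I,D=vision.grab_frame("top"); P=cloud("top",D); blobs(P,50,90,340,540,130,350,8)
I,D=vision.grab_frame("side"); save("s4",I[180:300,240:360],5)
go(496,307.3,120,1.72)
```

```text
78 mean [496.1 305.4  74.3] rect [496.7 306.8] [16.9 43.3] 13.9
delta cm [35.  -2.6  0.8] yaw -0.138 | now [525.8 -42.7 127.6] [3.1 0.  1.6] q6 -0.09 t 25.1
```

>>> play_rows([
  {"delta_pos": [4.5, -0.3, 0], "yaw": -0.02, "jaw": 50},
  {"delta_pos": [9, -0.6, 0], "yaw": -0.04, "jaw": 50},
  {"delta_pos": [13.5, -1, 0], "yaw": -0.06, "jaw": 50},
  {"delta_pos": [18, -1.3, 0], "yaw": -0.08, "jaw": 50},
  {"delta_pos": [22.5, -1.6, 0], "yaw": -0.1, "jaw": 50},
  {"delta_pos": [27, -2, 0], "yaw": -0.12, "jaw": 50},
  {"delta_pos": [31.5, -2.3, 0.5], "yaw": -0.14, "jaw": 50},
  {"delta_pos": [35, -2.6, 0.8], "yaw": -0.155, "jaw": 50},
])

```text
clock: 25.9
eef_pos: [494.7, 309.1, 117.8]
tcp_rot: [-3.14, 0.0, 1.738]
contact_force: [0.4, -0.7, -0.6]
opening: 0.499
grasp_force: 0.0
```

Run:
```python
from h import *
I,D=vision.grab_frame("top")
go(496,307.3,46.5,1.737)
```

```text
delta cm [-0.6  0.   7.1] yaw 0.003 | now [494.6 313.2 117.7] [-3.1 -0.   1.7] q6 0.39 t 25.95
```

View pics/s4.png

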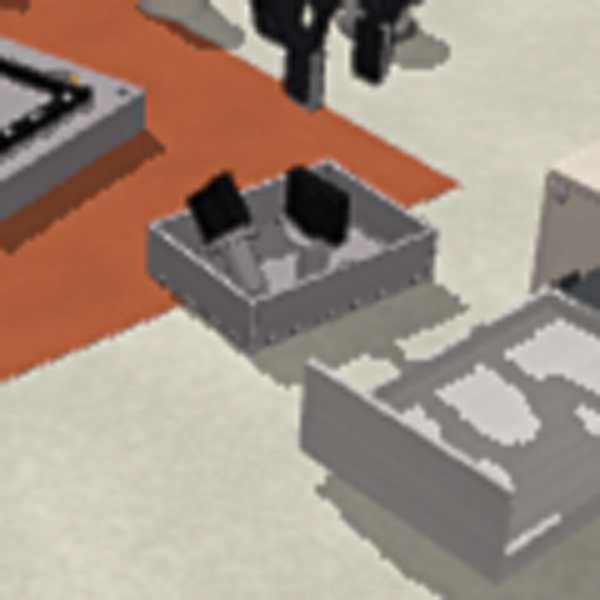

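>>> play_rows([
  {"delta_pos": [0, 0, 1], "yaw": 0, "jaw": 50},
  {"delta_pos": [0, 0, 2], "yaw": 0, "jaw": 50},
  {"delta_pos": [0, 0, 2.5], "yaw": 0, "jaw": 50},
  {"delta_pos": [0, 0, 2.5], "yaw": 0, "jaw": 50},
  {"delta_pos": [0, 0, 2.5], "yaw": 0, "jaw": 50},
  {"delta_pos": [0, 0, 2.5], "yaw": 0, "jaw": 50},
  {"delta_pos": [0, 0, 2.5], "yaw": 0, "jaw": 50},
  {"delta_pos": [0, 0, 2.5], "yaw": 0, "jaw": 50},
])

```text
clock: 26.75
eef_pos: [496.0, 307.0, 94.5]
tcp_rot: [3.141, -0.0, 1.737]
contact_force: [-0.4, 0.3, -1.2]
opening: 0.499
grasp_force: 0.0
```

Run:
```python
from h import *
go(496,307.3,46.5,1.737)
```

```text
delta cm [0.  0.  4.8] yaw -0.0 | now [496.  307.   94.5] [ 3.1 -0.   1.7] q6 0.39 t 26.75
```

>>> play_rows([
  {"delta_pos": [0, 0, 2], "yaw": 0, "jaw": 50},
  {"delta_pos": [0, 0, 4.0], "yaw": 0, "jaw": 50},
  {"delta_pos": [0, 0, 4.8], "yaw": 0, "jaw": 50},
  {"delta_pos": [0, 0, 4.8], "yaw": 0, "jaw": 0},
  {"delta_pos": [0, 0, 4.8], "yaw": 0, "jaw": 0},
  {"delta_pos": [0, 0, 4.8], "yaw": 0, "jaw": 0},
  {"delta_pos": [0, 0, 4.8], "yaw": 0, "jaw": 0},
  {"delta_pos": [0, 0, 4.8], "yaw": 0, "jaw": 0},
])

```text
clock: 27.55
eef_pos: [496.2, 307.3, 47.0]
tcp_rot: [3.141, -0.0, 1.737]
contact_force: [0.5, -1.1, 4.7]
opening: 0.125
grasp_force: 88.3
```

>>> play_rows([
  {"delta_pos": [0, 0, -0.02], "yaw": 0.14, "jaw": 0},
  {"delta_pos": [0, 0, -0.05], "yaw": 0.28, "jaw": 0},
  {"delta_pos": [0, 0, -0.08], "yaw": 0.42, "jaw": 0},
  {"delta_pos": [0, 0, -0.11], "yaw": 0.56, "jaw": 0},
  {"delta_pos": [0, 0, -0.14], "yaw": 0.7, "jaw": 0},
  {"delta_pos": [0, 0, -0.17], "yaw": 0.84, "jaw": 0},
  {"delta_pos": [0, 0, -0.2], "yaw": 0.98, "jaw": 0},
  {"delta_pos": [0, 0, -0.23], "yaw": 1.12, "jaw": 0},
])

```text
clock: 28.35
eef_pos: [493.5, 307.9, 47.6]
tcp_rot: [-3.139, 0.003, 0.61]
contact_force: [-9.0, 11.4, -8.1]
opening: 0.127
grasp_force: 87.7
```

>>> play_rows([
  {"delta_pos": [0, 0, -0.03], "yaw": -0.14, "jaw": 0},
  {"delta_pos": [0, 0, -0.06], "yaw": -0.28, "jaw": 0},
  {"delta_pos": [0, 0, -0.09], "yaw": -0.42, "jaw": 0},
  {"delta_pos": [0, 0, -0.12], "yaw": -0.56, "jaw": 0},
  {"delta_pos": [0, 0, -0.16], "yaw": -0.7, "jaw": 0},
  {"delta_pos": [0, 0, -0.19], "yaw": -0.84, "jaw": 0},
  {"delta_pos": [0, 0, -0.23], "yaw": -0.98, "jaw": 0},
  {"delta_pos": [0, 0, -0.26], "yaw": -1.12, "jaw": 0},
])

```text
clock: 29.15
eef_pos: [495.9, 307.2, 50.0]
tcp_rot: [3.141, -0.0, 1.742]
contact_force: [4.4, 1.7, -16.9]
opening: 0.123
grasp_force: 87.3
```

>>> play_rows([
  {"delta_pos": [0, 0, -0.03], "yaw": 0.14, "jaw": 0},
  {"delta_pos": [0, 0, -0.06], "yaw": 0.28, "jaw": 0},
  {"delta_pos": [0, 0, -0.09], "yaw": 0.42, "jaw": 0},
  {"delta_pos": [0, 0, -0.12], "yaw": 0.56, "jaw": 0},
  {"delta_pos": [0, 0, -0.16], "yaw": 0.7, "jaw": 0},
  {"delta_pos": [0, 0, -0.19], "yaw": 0.84, "jaw": 0},
  {"delta_pos": [0, 0, -0.23], "yaw": 0.98, "jaw": 0},
  {"delta_pos": [0, 0, -0.26], "yaw": 1.12, "jaw": 0},
])

```text
clock: 29.95
eef_pos: [493.5, 307.7, 52.2]
tcp_rot: [-3.139, 0.003, 0.61]
contact_force: [-5.6, 10.6, -15.0]
opening: 0.122
grasp_force: 88.4
```

>>> play_rows([
  {"delta_pos": [0, 0, -0.03], "yaw": -0.14, "jaw": 0},
  {"delta_pos": [0, 0, -0.06], "yaw": -0.28, "jaw": 0},
  {"delta_pos": [0, 0, -0.09], "yaw": -0.42, "jaw": 0},
  {"delta_pos": [0, 0, -0.12], "yaw": -0.56, "jaw": 0},
  {"delta_pos": [0, 0, -0.16], "yaw": -0.7, "jaw": 0},
  {"delta_pos": [0, 0, -0.19], "yaw": -0.84, "jaw": 0},
  {"delta_pos": [0, 0, -0.23], "yaw": -0.98, "jaw": 0},
  {"delta_pos": [0, 0, -0.26], "yaw": -1.12, "jaw": 0},
])

```text
clock: 30.75
eef_pos: [495.9, 307.1, 55.1]
tcp_rot: [3.141, -0.0, 1.742]
contact_force: [5.3, 2.8, -17.4]
opening: 0.125
grasp_force: 88.3
```

>>> play_rows([
  {"delta_pos": [0, 0, -0.03], "yaw": 0.14, "jaw": 0},
  {"delta_pos": [0, 0, -0.06], "yaw": 0.28, "jaw": 0},
  {"delta_pos": [0, 0, -0.09], "yaw": 0.42, "jaw": 0},
  {"delta_pos": [0, 0, -0.12], "yaw": 0.56, "jaw": 0},
  {"delta_pos": [0, 0, -0.16], "yaw": 0.7, "jaw": 0},
  {"delta_pos": [0, 0, -0.19], "yaw": 0.84, "jaw": 0},
  {"delta_pos": [0, 0, -0.23], "yaw": 0.98, "jaw": 0},
  {"delta_pos": [0, 0, -0.26], "yaw": 1.12, "jaw": 0},
])

```text
clock: 31.55
eef_pos: [493.6, 307.7, 57.4]
tcp_rot: [-3.139, 0.003, 0.61]
contact_force: [-6.4, 9.0, -13.5]
opening: 0.125
grasp_force: 88.7
```

>>> play_rows([
  {"delta_pos": [0, 0, -0.03], "yaw": -0.14, "jaw": 0},
  {"delta_pos": [0, 0, -0.06], "yaw": -0.28, "jaw": 0},
  {"delta_pos": [0, 0, -0.09], "yaw": -0.42, "jaw": 0},
  {"delta_pos": [0, 0, -0.12], "yaw": -0.56, "jaw": 0},
  {"delta_pos": [0, 0, -0.16], "yaw": -0.7, "jaw": 0},
  {"delta_pos": [0, 0, -0.19], "yaw": -0.84, "jaw": 0},
  {"delta_pos": [0, 0, -0.23], "yaw": -0.98, "jaw": 0},
  {"delta_pos": [0, 0, -0.26], "yaw": -1.12, "jaw": 0},
])

```text
clock: 32.35
eef_pos: [495.9, 307.0, 60.5]
tcp_rot: [3.141, -0.0, 1.742]
contact_force: [4.0, 1.6, -13.6]
opening: 0.124
grasp_force: 89.0
```

>>> play_rows([
  {"delta_pos": [0, 0, -0.03], "yaw": 0.14, "jaw": 0},
  {"delta_pos": [0, 0, -0.06], "yaw": 0.28, "jaw": 0},
  {"delta_pos": [0, 0, -0.09], "yaw": 0.42, "jaw": 0},
  {"delta_pos": [0, 0, -0.12], "yaw": 0.56, "jaw": 0},
  {"delta_pos": [0, 0, -0.16], "yaw": 0.7, "jaw": 0},
  {"delta_pos": [0, 0, -0.19], "yaw": 0.84, "jaw": 0},
  {"delta_pos": [0, 0, -0.23], "yaw": 0.98, "jaw": 0},
  {"delta_pos": [0, 0, -0.26], "yaw": 1.12, "jaw": 0},
])

```text
clock: 33.15
eef_pos: [493.7, 307.7, 63.1]
tcp_rot: [-3.139, 0.003, 0.61]
contact_force: [-6.4, 8.8, -8.2]
opening: 0.125
grasp_force: 89.7
```

>>> play_rows([
  {"delta_pos": [0, 0, -0.03], "yaw": -0.14, "jaw": 0},
  {"delta_pos": [0, 0, -0.06], "yaw": -0.28, "jaw": 0},
  {"delta_pos": [0, 0, -0.09], "yaw": -0.42, "jaw": 0},
  {"delta_pos": [0, 0, -0.12], "yaw": -0.56, "jaw": 0},
  {"delta_pos": [0, 0, -0.16], "yaw": -0.7, "jaw": 0},
  {"delta_pos": [0, 0, -0.19], "yaw": -0.84, "jaw": 0},
  {"delta_pos": [0, 0, -0.23], "yaw": -0.98, "jaw": 0},
  {"delta_pos": [0, 0, -0.26], "yaw": -1.12, "jaw": 0},
])

```text
clock: 33.95
eef_pos: [495.9, 307.1, 66.7]
tcp_rot: [3.141, -0.0, 1.743]
contact_force: [-0.9, 0.9, 0.4]
opening: 0.131
grasp_force: 91.2
```

Free. Lift with a last small twist.

>>> play_rows([
  {"delta_pos": [0, 0, -0.06], "yaw": 0.06, "jaw": 0},
  {"delta_pos": [0, 0, -0.12], "yaw": 0.17, "jaw": 0},
  {"delta_pos": [0, 0, -0.3], "yaw": 0.17, "jaw": 0},
  {"delta_pos": [0, 0, -0.6], "yaw": 0.17, "jaw": 0},
  {"delta_pos": [0, 0, -2], "yaw": 0.17, "jaw": 0},
  {"delta_pos": [0, 0, -4], "yaw": 0.17, "jaw": 0},
  {"delta_pos": [0, 0, -6], "yaw": 0.17, "jaw": 0},
  {"delta_pos": [0, 0, -7.2], "yaw": 0.17, "jaw": 0},
])

```text
clock: 34.75
eef_pos: [496.6, 307.5, 141.2]
tcp_rot: [3.139, -0.001, 1.568]
contact_force: [0.4, 0.5, -1.0]
opening: 0.121
grasp_force: 90.9
```

Run:
```python
from h import *
I,D=vision.grab_frame("top"); P=cloud("top",D)
for q in vision.cut_out("top","parts_tray")[:2]:
    m=q["region"]; p=P[m]; p=p[p[:,2]>28]; p=p[p[:,2]<40]; print(q["conf"],q["uv"],len(p),cv2.minAreaRect(p[:,:2].astype(np.float32)))
blobs(P,55,90,440,600,-90,70,8)
go(562,-8,138,np.pi/2)
```

```text
0.52 [204.6, 118.1] 26 ((685.8892822265625, 295.829345703125), (29.31443977355957, 51.73085403442383), 35.73670959472656)
72 mean [522.9 -41.6  71.4] rect [523.6 -42. ] [43.4 18.5] 78.6
57 mean [485.1  -3.2  62.6] rect [486.   -4.9] [15.3 39.2] 3.8
delta cm [-31.6   6.6   0.3] yaw -0.003 | now [497.  307.8 141.1] [ 3.1 -0.   1.6] q6 0.56 t 34.85
```

>>> play_rows([
  {"delta_pos": [-4.5, 0.9, 0], "yaw": 0, "jaw": 0},
  {"delta_pos": [-9, 1.9, 0], "yaw": 0, "jaw": 0},
  {"delta_pos": [-13.5, 2.8, 0], "yaw": 0, "jaw": 0},
  {"delta_pos": [-18, 3.8, 0], "yaw": 0, "jaw": 0},
  {"delta_pos": [-22.5, 4.7, 0], "yaw": 0, "jaw": 0},
  {"delta_pos": [-27, 5.6, 0], "yaw": 0, "jaw": 0},
  {"delta_pos": [-31, 6.5, 0.3], "yaw": 0, "jaw": 0},
  {"delta_pos": [-31.6, 6.6, 0.3], "yaw": 0, "jaw": 0},
])

```text
clock: 35.65
eef_pos: [560.7, -13.1, 134.9]
tcp_rot: [-3.141, 0.001, 1.564]
contact_force: [0.4, 1.2, -1.5]
opening: 0.128
grasp_force: 91.0
```

>>> play_rows([
  {"delta_pos": [0, 0, 0], "yaw": 0, "jaw": 0},
  {"delta_pos": [0, 0, 0], "yaw": 0, "jaw": 0},
  {"delta_pos": [0, 0, 3], "yaw": 0, "jaw": 0},
  {"delta_pos": [0, 0, 5], "yaw": 0, "jaw": 0},
  {"delta_pos": [0, 0, 5], "yaw": 0, "jaw": 0},
  {"delta_pos": [0, 0, 5], "yaw": 0, "jaw": 0},
  {"delta_pos": [0, 0, 5], "yaw": 0, "jaw": 0},
  {"delta_pos": [0, 0, 5], "yaw": 0, "jaw": 0},
])

```text
clock: 36.45
eef_pos: [561.3, -8.9, 86.8]
tcp_rot: [3.14, -0.0, 1.567]
contact_force: [-0.0, 0.0, -1.5]
opening: 0.13
grasp_force: 91.1
```

Run:
```python
from h import *
go(562,-8,44,np.pi/2)
```

```text
delta cm [0.1 0.1 4.3] yaw -0.003 | now [561.3  -8.9  86.8] [ 3.1 -0.   1.6] q6 -0.02 t 36.45
```

>>> play_rows([
  {"delta_pos": [0.1, 0.1, 2], "yaw": 0, "jaw": 0},
  {"delta_pos": [0.1, 0.1, 3.4], "yaw": 0, "jaw": 0},
  {"delta_pos": [0.1, 0.1, 4.0], "yaw": 0, "jaw": 0},
  {"delta_pos": [0.1, 0.1, 4.2], "yaw": 0, "jaw": 0},
  {"delta_pos": [0.1, 0.1, 4.2], "yaw": 0, "jaw": 0},
  {"delta_pos": [0.1, 0.1, 4.2], "yaw": 0, "jaw": 30},
  {"delta_pos": [0.1, 0.1, 4.2], "yaw": 0, "jaw": 35},
  {"delta_pos": [0.1, 0.1, 4.2], "yaw": 0, "jaw": 35},
])

```text
clock: 37.25
eef_pos: [561.9, -8.3, 44.2]
tcp_rot: [3.141, -0.0, 1.567]
contact_force: [-1.0, -0.2, 0.5]
opening: 0.351
grasp_force: 0.0
```

>>> play_rows([
  {"delta_pos": [0, 0, -0.5], "yaw": 0, "jaw": 35},
  {"delta_pos": [0, 0, -2], "yaw": 0, "jaw": 35},
  {"delta_pos": [0, 0, -4], "yaw": 0, "jaw": 35},
  {"delta_pos": [0, 0, -7], "yaw": 0, "jaw": 35},
  {"delta_pos": [0, 0, -10], "yaw": 0, "jaw": 35},
  {"delta_pos": [3, 0, -11], "yaw": 0, "jaw": 35},
  {"delta_pos": [7, 0, -11], "yaw": 0, "jaw": 35},
  {"delta_pos": [11, 0, -11], "yaw": 0, "jaw": 35},
])

```text
clock: 38.05
eef_pos: [562.6, 102.7, 156.0]
tcp_rot: [3.139, -0.001, 1.565]
contact_force: [0.3, -0.8, -0.1]
opening: 0.348
grasp_force: 0.0
```

Run:
```python
from h import *
I,D=vision.grab_frame("top"); P=cloud("top",D); np.save("t5.npy",D); save("t5",I[130:250,160:360],4)
blobs(P,55,90,440,600,-90,70,8); print("jig");blobs(P,27,50,330,570,120,370,50)
print("floor");blobs(P,14,24,400,600,-290,-150,50)
# frame rim: dark px above jig top
H=cv2.cvtColor(I,cv2.COLOR_RGB2HSV); m=(H[...,2]<55)&(P[...,2]>24)&(P[...,2]<50)&(abs(P[...,0]-453)<100)&(abs(P[...,1]-243)<110)
q=P[m]; print(len(q),q.mean(0),cv2.minAreaRect(q[:,:2].astype(np.float32)))
go(453,243,150,np.radians(15.9))
```

```text
13 mean [561.5   9.4  70.8] rect [560.9   9.2] [12.   7.7] 24.1
jig
2933 mean [451.4 251.4  32.7] rect [451.8 247.1] [165.2 201. ] 15.9
floor
2200 mean [ 504.5 -224.7   18.9] rect [ 507.3 -224.5] [191.8 121.8] 3.5
536 [453.  244.8  37.7] ((449.6473693847656, 245.19403076171875), (118.629150390625, 208.35816955566406), 23.424219131469727)
delta cm [ 13.5 -11.    0.6] yaw 1.289 | now [562.5 108.  155.8] [ 3.1 -0.   1.6] q6 0.19 t 38.1
```

View pics/t5.png

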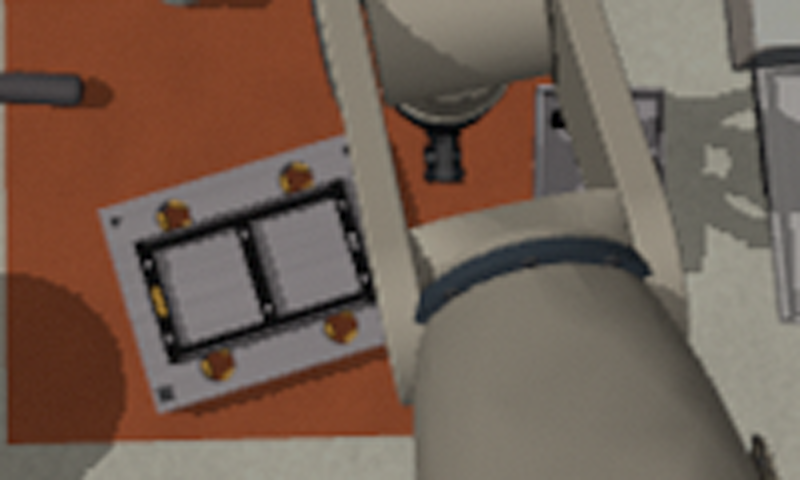

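Run:
```python
from h import *
I=cv2.imread("pics/t5.png"); 
c=[onz("top",(160+(u+.5)/4-.5,130+(v+.5)/4-.5),38) for u,v in((137,245),(172,360),(345,183),(378,298),(257,271))]
c=np.array(c); print(c, c[:4].mean(0)); 
for a,b in((0,1),(2,3),(0,2),(1,3)): d=c[b]-c[a]; print(np.hypot(*d[:2]),np.degrees(np.arctan2(d[1],d[0])))
go(453,243.5,150,np.radians(15.9))
```

```text
[[473.9 335.9  38. ]
 [384.5 309.9  38. ]
 [518.4 173.7  38. ]
 [428.7 150.1  38. ]
 [451.6 243.2  38. ]] [451.4 242.4  38. ]
93.11732104731499 -163.73960726546014
92.7927524985098 -165.20912306385932
168.17966525995126 -74.67180656733225
165.79482767906856 -74.56249029104984
delta cm [ 13.5 -11.    0.6] yaw 1.289 | now [562.5 108.  155.8] [ 3.1 -0.   1.6] q6 0.19 t 38.1
```

>>> play_rows([
  {"delta_pos": [2, -1.6, 0], "yaw": 0.14, "jaw": 35},
  {"delta_pos": [4, -3.2, 0], "yaw": 0.28, "jaw": 35},
  {"delta_pos": [6, -4.8, 0], "yaw": 0.42, "jaw": 35},
  {"delta_pos": [8, -6.4, 0], "yaw": 0.56, "jaw": 35},
  {"delta_pos": [10, -8, 0], "yaw": 0.7, "jaw": 35},
  {"delta_pos": [12, -9.6, 0], "yaw": 0.84, "jaw": 35},
  {"delta_pos": [13.5, -10.8, 0], "yaw": 0.98, "jaw": 35},
  {"delta_pos": [13.5, -11, 0], "yaw": 1.12, "jaw": 35},
])

```text
clock: 38.9
eef_pos: [451.5, 238.8, 155.0]
tcp_rot: [-3.141, -0.001, 0.443]
contact_force: [0.5, -0.6, 0.2]
opening: 0.35
grasp_force: 0.0
```

>>> play_rows([
  {"delta_pos": [0, 0, 2], "yaw": 0.1, "jaw": 35},
  {"delta_pos": [0, 0, 4], "yaw": 0.17, "jaw": 35},
  {"delta_pos": [0, 0, 6], "yaw": 0.17, "jaw": 35},
  {"delta_pos": [0, 0, 7], "yaw": 0.17, "jaw": 35},
  {"delta_pos": [0, 0, 7], "yaw": 0.17, "jaw": 35},
  {"delta_pos": [0, 0, 7], "yaw": 0.17, "jaw": 35},
  {"delta_pos": [0, 0, 7], "yaw": 0.17, "jaw": 35},
  {"delta_pos": [0, 0, 7], "yaw": 0.17, "jaw": 35},
])

```text
clock: 39.7
eef_pos: [453.1, 237.5, 84.6]
tcp_rot: [-3.141, -0.001, 0.277]
contact_force: [0.3, 0.2, 1.0]
opening: 0.35
grasp_force: 0.0
```

Run:
```python
from h import *
go(452,243,32.5,np.radians(15.8))
```

```text
delta cm [ 0.  -0.6  5.2] yaw 0.001 | now [453.1 237.5  84.6] [-3.1 -0.   0.3] q6 1.77 t 39.7
```

>>> play_rows([
  {"delta_pos": [0, -0.55, 1], "yaw": 0, "jaw": 35},
  {"delta_pos": [0, -0.55, 2.5], "yaw": 0, "jaw": 35},
  {"delta_pos": [0, -0.55, 4], "yaw": 0, "jaw": 35},
  {"delta_pos": [0, -0.55, 4.8], "yaw": 0, "jaw": 35},
  {"delta_pos": [0, -0.55, 5.15], "yaw": 0, "jaw": 35},
  {"delta_pos": [0, -0.55, 5.15], "yaw": 0, "jaw": 35},
  {"delta_pos": [0, -0.55, 5.15], "yaw": 0, "jaw": 35},
  {"delta_pos": [0, -0.55, 5.15], "yaw": 0, "jaw": 35},
])

```text
clock: 40.5
eef_pos: [451.4, 242.7, 32.7]
tcp_rot: [-3.141, -0.001, 0.277]
contact_force: [-0.1, 0.2, 0.1]
opening: 0.353
grasp_force: 0.0
```

>>> play_rows([
  {"delta_pos": [0, 0, 0], "yaw": 0, "jaw": 0},
  {"delta_pos": [0, 0, 0], "yaw": 0, "jaw": 0},
  {"delta_pos": [0, 0, 0], "yaw": 0, "jaw": 0},
  {"delta_pos": [0, 0, 0], "yaw": 0, "jaw": 0},
  {"delta_pos": [0, 0, 0], "yaw": 0, "jaw": 0},
  {"delta_pos": [0, 0, 0], "yaw": 0, "jaw": 0},
  {"delta_pos": [0, 0, 0], "yaw": 0, "jaw": 0},
  {"delta_pos": [0, 0, 0], "yaw": 0, "jaw": 0},
], grip_force=60)

```text
clock: 41.3
eef_pos: [451.3, 242.8, 32.9]
tcp_rot: [-3.141, -0.001, 0.277]
contact_force: [-0.7, -0.5, 6.3]
opening: 0.111
grasp_force: 58.7
```

>>> play_rows([
  {"delta_pos": [0, 0, -0.5], "yaw": 0, "jaw": 0},
  {"delta_pos": [0, 0, -1.5], "yaw": 0, "jaw": 0},
  {"delta_pos": [0, 0, -3], "yaw": 0, "jaw": 0},
  {"delta_pos": [0, 0, -5], "yaw": 0, "jaw": 0},
  {"delta_pos": [0, 0, -7.5], "yaw": 0, "jaw": 0},
  {"delta_pos": [0, 0, -10], "yaw": 0, "jaw": 0},
  {"delta_pos": [0, 0, -12], "yaw": 0, "jaw": 0},
  {"delta_pos": [0, 0, -12], "yaw": 0, "jaw": 0},
])

```text
clock: 42.1
eef_pos: [452.6, 243.3, 155.4]
tcp_rot: [-3.141, -0.005, 0.277]
contact_force: [1.7, 0.3, -0.8]
opening: 0.11
grasp_force: 58.8
```

Run:
```python
from h import *
I,D=vision.grab_frame("side"); save("s6",I[100:300,150:390],3)
go(507,-224.5,152,np.radians(93.5))
```

```text
delta cm [-7.5 46.5  0.1] yaw -1.355 | now [451.8 242.9 153.7] [-3.1 -0.   0.3] q6 1.78 t 42.15
```

View pics/s6.png

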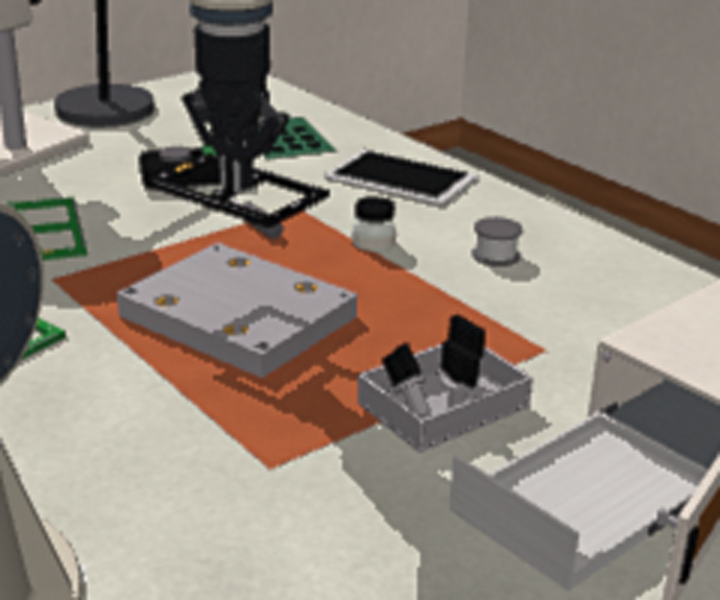

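Frame is held level, three pins are in the tray.

>>> play_rows([
  {"delta_pos": [-0.5, 3, 0], "yaw": -0.1, "jaw": 0},
  {"delta_pos": [-1.2, 7.5, 0], "yaw": -0.24, "jaw": 0},
  {"delta_pos": [-1.9, 12, 0], "yaw": -0.38, "jaw": 0},
  {"delta_pos": [-2.7, 16.5, 0], "yaw": -0.52, "jaw": 0},
  {"delta_pos": [-3.4, 21, 0], "yaw": -0.66, "jaw": 0},
  {"delta_pos": [-4.1, 25.5, 0], "yaw": -0.8, "jaw": 0},
  {"delta_pos": [-4.8, 30, 0], "yaw": -0.94, "jaw": 0},
  {"delta_pos": [-5.2, 32.5, 0], "yaw": -1.06, "jaw": 0},
])

```text
clock: 42.95
eef_pos: [488.9, -85.3, 151.1]
tcp_rot: [-3.14, 0.0, 1.316]
contact_force: [0.8, -0.3, -1.0]
opening: 0.112
grasp_force: 58.9
```

Run:
```python
from h import *
go(507,-224.5,140,np.radians(93.5))
```

```text
delta cm [-13.    5.3   1.1] yaw -0.316 | now [488.9 -85.3 151.1] [-3.1  0.   1.3] q6 0.08 t 42.95
```

>>> play_rows([
  {"delta_pos": [-3, 1.2, 0], "yaw": -0.1, "jaw": 0},
  {"delta_pos": [-6.5, 2.6, 0], "yaw": -0.2, "jaw": 0},
  {"delta_pos": [-10, 4, 0], "yaw": -0.3, "jaw": 0},
  {"delta_pos": [-12.5, 5.1, 0], "yaw": -0.316, "jaw": 0},
  {"delta_pos": [-13, 5.3, 1], "yaw": -0.316, "jaw": 0},
  {"delta_pos": [-13, 5.3, 3], "yaw": -0.316, "jaw": 0},
  {"delta_pos": [-13, 5.3, 5], "yaw": -0.316, "jaw": 0},
  {"delta_pos": [-13, 5.3, 5], "yaw": -0.316, "jaw": 0},
])

```text
clock: 43.75
eef_pos: [504.7, -220.9, 98.6]
tcp_rot: [-3.136, -0.003, 1.626]
contact_force: [-0.3, 1.0, -1.5]
opening: 0.111
grasp_force: 58.9
```

>>> play_rows([
  {"delta_pos": [0, 0, 0], "yaw": 0, "jaw": 0},
  {"delta_pos": [0, 0, 0], "yaw": 0, "jaw": 0},
  {"delta_pos": [0, 0, 0], "yaw": 0, "jaw": 0},
  {"delta_pos": [0, 0, 0], "yaw": 0, "jaw": 0},
  {"delta_pos": [0, 0, 0], "yaw": 0, "jaw": 0},
  {"delta_pos": [0, 0, 0], "yaw": 0, "jaw": 0},
  {"delta_pos": [0, 0, 0], "yaw": 0, "jaw": 0},
  {"delta_pos": [0, 0, 0], "yaw": 0, "jaw": 0},
])

```text
clock: 44.55
eef_pos: [507.5, -222.6, 102.2]
tcp_rot: [3.142, 0.0, 1.626]
contact_force: [-0.3, 0.2, -1.5]
opening: 0.114
grasp_force: 58.9
```

Run:
```python
from h import *
I,D=vision.grab_frame("top"); P=cloud("top",D); save("t7",I[130:250,320:450],5)
go(507,-224.5,22,np.radians(93.5))
```

```text
delta cm [-0.2 -0.1  8. ] yaw -0.005 | now [ 507.5 -222.6  102.2] [3.1 0.  1.6] q6 -0.47 t 44.6
```

View pics/t7.png

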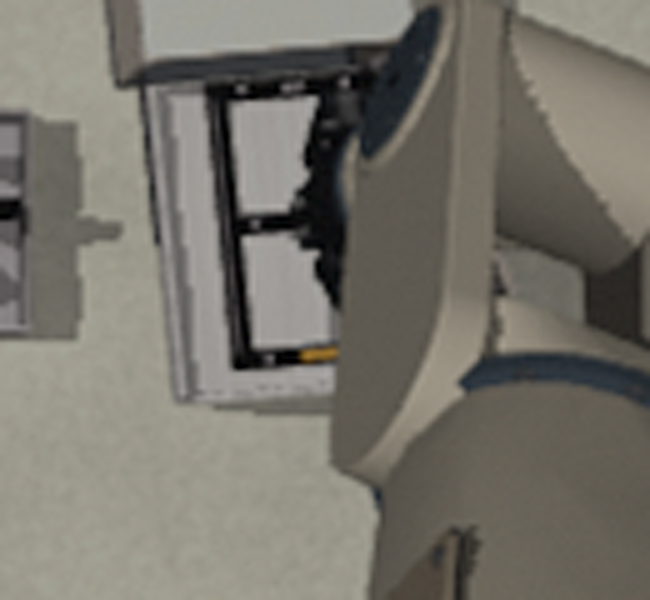

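Run:
```python
from h import *
f=lambda u,v,z:onz("top",(320+(u+.5)/5-.5,130+(v+.5)/5-.5),z)
a,b=f(208,85,108),f(235,367,108); print(a,b,(a+b)/2)
```

```text
[ 588.6 -169.5  108. ] [ 422.9 -178.4  108. ] [ 505.8 -174.   108. ]
```

>>> play_rows([
  {"delta_pos": [-0.1, -0.1, 1], "yaw": 0, "jaw": 0},
  {"delta_pos": [-0.1, -0.1, 3], "yaw": 0, "jaw": 0},
  {"delta_pos": [-0.1, -0.1, 5], "yaw": 0, "jaw": 0},
  {"delta_pos": [-0.1, -0.1, 6.5], "yaw": 0, "jaw": 0},
  {"delta_pos": [-0.1, -0.1, 7.4], "yaw": 0, "jaw": 0},
  {"delta_pos": [-0.1, -0.1, 7.8], "yaw": 0, "jaw": 0},
  {"delta_pos": [-0.1, -0.1, 7.9], "yaw": 0, "jaw": 0},
  {"delta_pos": [-0.1, -0.1, 8.0], "yaw": 0, "jaw": 0},
])

```text
clock: 45.4
eef_pos: [507.0, -223.9, 22.6]
tcp_rot: [3.141, 0.0, 1.627]
contact_force: [-0.1, 0.2, -1.9]
opening: 0.108
grasp_force: 58.9
```

>>> play_rows([
  {"delta_pos": [0, 0, 0], "yaw": 0, "jaw": 0},
  {"delta_pos": [0, 0, 0], "yaw": 0, "jaw": 0},
  {"delta_pos": [0, 0, 0], "yaw": 0, "jaw": 0},
  {"delta_pos": [0, 0, 0.05], "yaw": 0, "jaw": 0},
  {"delta_pos": [0, 0, 0.05], "yaw": 0, "jaw": 0},
  {"delta_pos": [0, 0, 0.1], "yaw": 0, "jaw": 0},
  {"delta_pos": [0, 0, 0.1], "yaw": 0, "jaw": 0},
  {"delta_pos": [0, 0, 0.1], "yaw": 0, "jaw": 0},
])

```text
clock: 46.2
eef_pos: [506.5, -223.6, 21.1]
tcp_rot: [-3.141, -0.0, 1.627]
contact_force: [0.2, 0.1, -2.4]
opening: 0.115
grasp_force: 58.9
```

>>> play_rows([
  {"delta_pos": [0, 0, 0.05], "yaw": 0, "jaw": 0},
  {"delta_pos": [0, 0, 0.1], "yaw": 0, "jaw": 0},
  {"delta_pos": [0, 0, 0.1], "yaw": 0, "jaw": 0},
  {"delta_pos": [0, 0, 0.15], "yaw": 0, "jaw": 0},
  {"delta_pos": [0, 0, 0.15], "yaw": 0, "jaw": 0},
  {"delta_pos": [0, 0, 0.15], "yaw": 0, "jaw": 0},
  {"delta_pos": [0, 0, 0.15], "yaw": 0, "jaw": 0},
  {"delta_pos": [0, 0, 0.15], "yaw": 0, "jaw": 0},
])

```text
clock: 47.0
eef_pos: [507.2, -223.7, 20.8]
tcp_rot: [3.14, 0.0, 1.626]
contact_force: [-2.4, 2.8, 13.1]
opening: 0.111
grasp_force: 60.6
```

Contact. Open and rise.

>>> play_rows([
  {"delta_pos": [0, 0, -0.05], "yaw": 0, "jaw": 20},
  {"delta_pos": [0, 0, -0.05], "yaw": 0, "jaw": 30},
  {"delta_pos": [0, 0, -0.05], "yaw": 0, "jaw": 35},
  {"delta_pos": [0, 0, -0.05], "yaw": 0, "jaw": 35},
  {"delta_pos": [0, 0, -0.5], "yaw": 0, "jaw": 35},
  {"delta_pos": [0, 0, -2.5], "yaw": 0, "jaw": 35},
  {"delta_pos": [0, 0, -6], "yaw": 0, "jaw": 35},
  {"delta_pos": [0, 0, -10], "yaw": 0, "jaw": 35},
])

```text
clock: 47.8
eef_pos: [505.6, -223.2, 120.0]
tcp_rot: [-3.139, -0.001, 1.627]
contact_force: [1.6, -0.1, -0.7]
opening: 0.348
grasp_force: 0.0
```

>>> play_rows([
  {"delta_pos": [0, -3, -1], "yaw": 0, "jaw": 10},
  {"delta_pos": [0, -6, -2], "yaw": 0, "jaw": 0},
  {"delta_pos": [0, -9, -2], "yaw": 0, "jaw": 0},
  {"delta_pos": [0, -12, -2], "yaw": 0, "jaw": 0},
  {"delta_pos": [0, -15, -2], "yaw": 0, "jaw": 0},
  {"delta_pos": [0, -17, -2], "yaw": 0, "jaw": 0},
  {"delta_pos": [0, -18, -2], "yaw": 0, "jaw": 0},
  {"delta_pos": [0, -18, -2], "yaw": 0, "jaw": 0},
])

```text
clock: 48.6
eef_pos: [326.2, -233.7, 139.9]
tcp_rot: [3.141, 0.0, 1.625]
contact_force: [0.6, -0.4, -0.5]
opening: -0.003
grasp_force: 0.0
```

Run:
```python
from h import *
I,D=vision.grab_frame("top"); P=cloud("top",D); save("t8",I[60:250,300:450],4)
I2,D2=vision.grab_frame("side"); save("s8",I2[150:350,240:450],3); Q=cloud("side",D2)
print("lip");blobs(P,45,80,380,450,-310,-140,8);blobs(Q,45,80,380,450,-310,-140,8)
print("door");blobs(P,85,110,430,612,-400,-280,10)
go(330,-229,55,np.radians(93.5))
```

```text
lip
65 mean [ 410.1 -228.4   69.5] rect [ 410.1 -228.9] [  3.9 131.7] 3.5
410 mean [ 407.9 -232.    59. ] rect [ 409.3 -226.6] [ 10.1 128.6] 3.6
door
236 mean [ 535.3 -320.2   95.7] rect [ 536.7 -320.6] [155.9  13. ] 16.9
delta cm [0.5 0.2 8.5] yaw -0.006 | now [ 327.8 -234.1  140. ] [3.1 0.  1.6] q6 -0.68 t 48.7
```

View pics/s8.png

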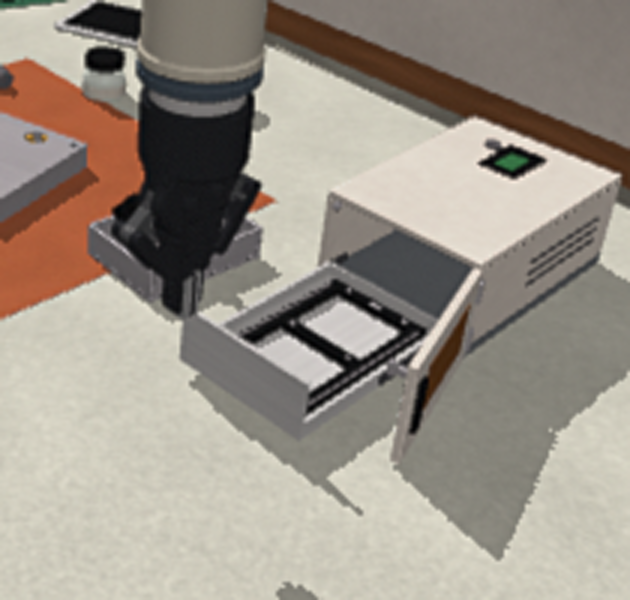

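>>> play_rows([
  {"delta_pos": [0, 0, 0], "yaw": 0.14, "jaw": 0},
  {"delta_pos": [0, 0, 0], "yaw": 0.28, "jaw": 0},
  {"delta_pos": [0, 0, 0], "yaw": 0.42, "jaw": 0},
  {"delta_pos": [0, 0, 0], "yaw": 0.56, "jaw": 0},
  {"delta_pos": [0, 0, 0], "yaw": 0.7, "jaw": 0},
  {"delta_pos": [0, 0, 0], "yaw": 0.84, "jaw": 0},
  {"delta_pos": [0, 0, 0], "yaw": 0.98, "jaw": 0},
  {"delta_pos": [0, 0, 0], "yaw": 1.12, "jaw": 0},
])

```text
clock: 49.5
eef_pos: [328.2, -233.9, 139.7]
tcp_rot: [3.141, -0.0, 0.502]
contact_force: [-0.2, -0.4, -0.2]
opening: -0.007
grasp_force: 0.0
```

>>> play_rows([
  {"delta_pos": [0, 0, 1], "yaw": 0.14, "jaw": 0},
  {"delta_pos": [0, 0, 3], "yaw": 0.28, "jaw": 0},
  {"delta_pos": [0, 0, 5], "yaw": 0.42, "jaw": 0},
  {"delta_pos": [0, 0, 7], "yaw": 0.45, "jaw": 0},
  {"delta_pos": [0, 0, 8], "yaw": 0.45, "jaw": 0},
  {"delta_pos": [0, 0, 8.2], "yaw": 0.45, "jaw": 0},
  {"delta_pos": [0, 0, 8.2], "yaw": 0.45, "jaw": 0},
  {"delta_pos": [0, 0, 8.2], "yaw": 0.45, "jaw": 0},
])

```text
clock: 50.3
eef_pos: [327.5, -234.0, 58.3]
tcp_rot: [3.141, -0.001, 0.057]
contact_force: [0.1, -0.3, -0.6]
opening: -0.002
grasp_force: 0.0
```

Run:
```python
from h import *
go(394,-229.4,58,np.radians(3.5))
go(602,-216.5,58,np.radians(3.5))
```

```text
delta cm [ 6.7 -0.1  0. ] yaw -0.004 | now [ 327.5 -234.    58.3] [ 3.1 -0.   0.1] q6 0.89 t 50.3
delta cm [27.5 -0.2  0.1] yaw -0.004 | now [ 327.5 -234.    58.3] [ 3.1 -0.   0.1] q6 0.89 t 50.3
```

View pics/t8.png

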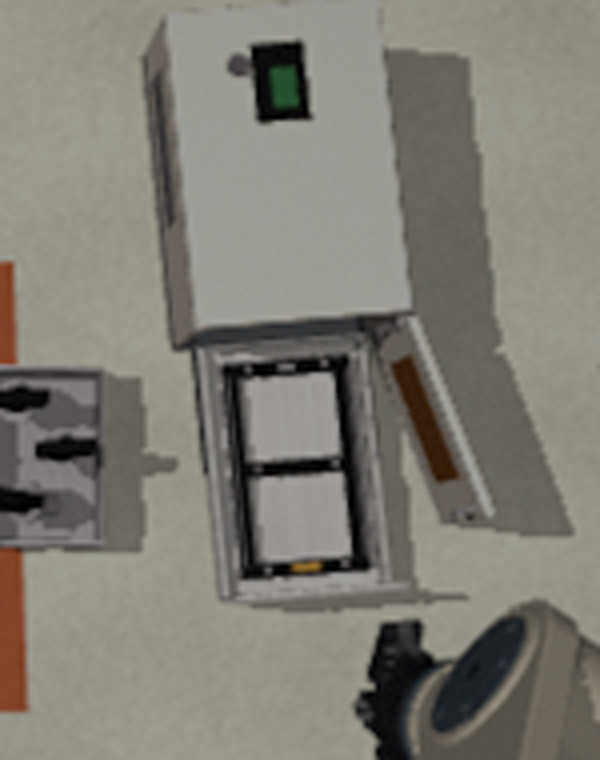

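>>> play_rows([
  {"delta_pos": [3, 0, 0], "yaw": 0, "jaw": 0},
  {"delta_pos": [5.5, 0, 0], "yaw": 0, "jaw": 0},
  {"delta_pos": [6.5, 0, 0], "yaw": 0, "jaw": 0},
  {"delta_pos": [7.3, 0, 0], "yaw": 0, "jaw": 0},
  {"delta_pos": [8.3, 0, 0], "yaw": 0, "jaw": 0},
  {"delta_pos": [9.3, 0, 0], "yaw": 0, "jaw": 0},
  {"delta_pos": [10.3, 0, 0], "yaw": 0, "jaw": 0},
  {"delta_pos": [11.3, 0, 0], "yaw": 0, "jaw": 0},
])

```text
clock: 51.1
eef_pos: [439.9, -227.0, 57.6]
tcp_rot: [-3.141, 0.001, 0.056]
contact_force: [-2.0, 0.9, 1.7]
opening: -0.001
grasp_force: 1.2
```

>>> play_rows([
  {"delta_pos": [1, 0, 0], "yaw": 0, "jaw": 0},
  {"delta_pos": [2, 0, 0], "yaw": 0, "jaw": 0},
  {"delta_pos": [3, 0, 0], "yaw": 0, "jaw": 0},
  {"delta_pos": [4, 0, 0], "yaw": 0, "jaw": 0},
  {"delta_pos": [5, 0, 0], "yaw": 0, "jaw": 0},
  {"delta_pos": [6, 0, 0], "yaw": 0, "jaw": 0},
  {"delta_pos": [7, 0, 0], "yaw": 0, "jaw": 0},
  {"delta_pos": [8, 0, 0], "yaw": 0, "jaw": 0},
])

```text
clock: 51.9
eef_pos: [520.3, -222.7, 57.6]
tcp_rot: [-3.142, 0.0, 0.057]
contact_force: [-1.7, 1.4, 0.3]
opening: -0.001
grasp_force: 1.2
```

Run:
```python
from h import *
I,D=vision.grab_frame("side"); Q=cloud("side",D)
go(602,-216.5,58,np.radians(3.5))
```

```text
delta cm [ 8.  -0.2  0. ] yaw -0.004 | now [ 522.4 -223.1   58. ] [ 3.1 -0.   0.1] q6 1.11 t 51.95
```

>>> play_rows([
  {"delta_pos": [1, 0, 0], "yaw": 0, "jaw": 0},
  {"delta_pos": [2, 0, 0], "yaw": 0, "jaw": 0},
  {"delta_pos": [3, 0, 0], "yaw": 0, "jaw": 0},
  {"delta_pos": [4, 0, 0], "yaw": 0, "jaw": 0},
  {"delta_pos": [5, 0, 0], "yaw": 0, "jaw": 0},
  {"delta_pos": [6, 0, 0], "yaw": 0, "jaw": 0},
  {"delta_pos": [6.6, 0, 0], "yaw": 0, "jaw": 0},
  {"delta_pos": [7, 0, 0], "yaw": 0, "jaw": 0},
])

```text
clock: 52.75
eef_pos: [590.2, -218.8, 57.7]
tcp_rot: [3.141, -0.0, 0.057]
contact_force: [-2.2, 0.4, 1.7]
opening: -0.001
grasp_force: 1.1
```

>>> play_rows([
  {"delta_pos": [0.1, 0, 0], "yaw": 0, "jaw": 0},
  {"delta_pos": [0.2, 0, 0], "yaw": 0, "jaw": 0},
  {"delta_pos": [0.3, 0, 0], "yaw": 0, "jaw": 0},
  {"delta_pos": [0.4, 0, 0], "yaw": 0, "jaw": 0},
  {"delta_pos": [0.5, 0, 0], "yaw": 0, "jaw": 0},
  {"delta_pos": [0.6, 0, 0], "yaw": 0, "jaw": 0},
  {"delta_pos": [0.6, 0, 0], "yaw": 0, "jaw": 0},
  {"delta_pos": [0.6, 0, 0], "yaw": 0, "jaw": 0},
])

```text
clock: 53.55
eef_pos: [595.6, -218.4, 57.7]
tcp_rot: [3.142, -0.0, 0.057]
contact_force: [-1.0, 0.2, 0.4]
opening: 0.003
grasp_force: 0.5
```

>>> play_rows([
  {"delta_pos": [0.1, 0, 0], "yaw": 0, "jaw": 0},
  {"delta_pos": [0.2, 0, 0], "yaw": 0, "jaw": 0},
  {"delta_pos": [0.3, 0, 0], "yaw": 0, "jaw": 0},
  {"delta_pos": [0.35, 0, 0], "yaw": 0, "jaw": 0},
  {"delta_pos": [0.4, 0, 0], "yaw": 0, "jaw": 0},
  {"delta_pos": [0.45, 0, 0], "yaw": 0, "jaw": 0},
  {"delta_pos": [0.5, 0, 0], "yaw": 0, "jaw": 0},
  {"delta_pos": [0.5, 0, 0], "yaw": 0, "jaw": 0},
])

```text
clock: 54.35
eef_pos: [596.7, -217.8, 56.9]
tcp_rot: [-3.14, 0.007, 0.057]
contact_force: [-15.4, -0.5, 5.4]
opening: -0.0
grasp_force: 0.0
```

>>> play_rows([
  {"delta_pos": [-1, 0, 0], "yaw": 0, "jaw": 0},
  {"delta_pos": [-4, 0, 0], "yaw": 0, "jaw": 0},
  {"delta_pos": [-6, 0, -3], "yaw": 0, "jaw": 0},
  {"delta_pos": [-8, 0, -7], "yaw": 0, "jaw": 0},
  {"delta_pos": [-10, 0, -10], "yaw": 0, "jaw": 0},
  {"delta_pos": [-12, 0, -10], "yaw": 0, "jaw": 0},
  {"delta_pos": [-14, 0, -10], "yaw": 0, "jaw": 0},
  {"delta_pos": [-14, 0, -10], "yaw": 0, "jaw": 0},
])

```text
clock: 55.15
eef_pos: [458.9, -226.1, 158.1]
tcp_rot: [3.141, -0.0, 0.056]
contact_force: [-0.6, -0.3, 0.2]
opening: 0.002
grasp_force: 0.0
```

Run:
```python
from h import *
I,D=vision.grab_frame("side"); save("s9",I[180:320,300:460],4); Q=cloud("side",D)
print("lip");blobs(Q,40,72,570,640,-300,-140,20)
print("door");blobs(Q,85,110,430,605,-400,-280,10)
I,D=vision.grab_frame("top"); P=cloud("top",D)
print("box");blobs(P,95,106,580,900,-310,-60,50);print("door");blobs(P,85,110,430,612,-400,-280,10)
print("liptop");blobs(P,55,80,570,640,-300,-140,5)
go(506,-378,157,np.radians(3.5))
```

```text
lip
431 mean [ 608.6 -214.3   56.8] rect [ 609.3 -209.6] [ 12.6 138.7] 1.2
36 mean [ 625.3 -293.    54.1] rect [ 621.7 -293.4] [37.1  4. ] 12.5
door
205 mean [ 522.8 -323.9   95.2] rect [ 531.1 -317.4] [152.4  14.1] 18.3
10 mean [ 463.  -324.6   87.8] rect [ 463.7 -325.2] [3.9 6.7] 54.8
box
4142 mean [ 728.3 -208.3  101. ] rect [ 730.7 -208.3] [240.9 161.7] 3.3
door
92 mean [ 581.8 -304.4   95.9] rect [ 581.2 -306.1] [67.9 10.1] 18.9
liptop
95 mean [ 610.3 -216.2   67.9] rect [ 610.7 -215.4] [  4.7 130.2] 3.5
33 mean [ 603.  -294.6   68.8] rect [ 603.9 -293.5] [34.4  4.8] 20.3
delta cm [ 3.6 15.4  0.1] yaw -0.005 | now [ 461.3 -226.4  158.1] [ 3.1 -0.   0.1] q6 1.06 t 55.25
```

View pics/s9.png

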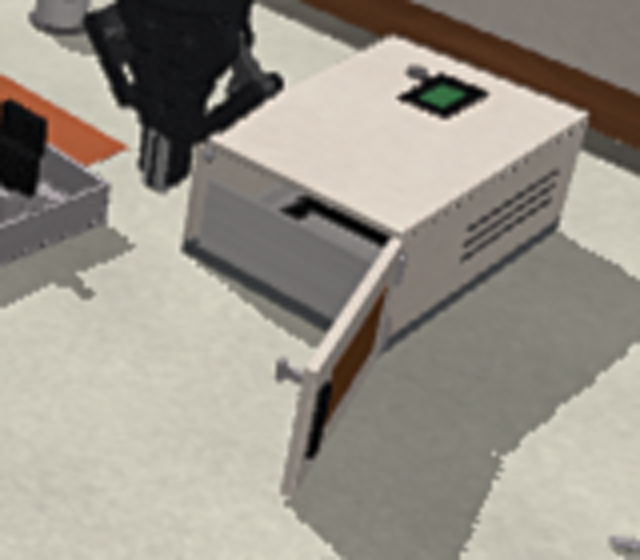

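Run:
```python
from h import *
I,D=vision.grab_frame("side"); Q=cloud("side",D)
ex=np.array([np.cos(np.radians(3.4)),np.sin(np.radians(3.4))]); ey=np.array([-ex[1],ex[0]])
d=Q[...,:2]-np.array([730.6,-208.4]); X=d@ex; Y=d@ey; Z=Q[...,2]
lip=(abs(Y)<55)&(Z>25)&(Z<60)&(abs(X+120)<12); print("lip",lip.sum(),np.percentile(X[lip],[5,25,50,75,95]))
for nm,m in (("jamb",(Y>71)&(Y<79)&(Z>20)&(Z<90)&(X<-105)&(X>-130)),("lintel",(abs(Y)<60)&(Z>94)&(Z<99)&(X<-105)&(X>-130))):
    print(nm,m.sum(),np.percentile(X[m],[5,25,50,75,95]) if m.any() else 0)
for z in range(30,105,6):
    m=(abs(Y)<50)&(abs(Z-z)<3)&(X<-60)&(X>-140); print(z,m.sum(),np.median(X[m]) if m.any() else 0)
```

```text
lip 392 [-124.6 -123.  -122.1 -121.4 -120.1]
jamb 69 [-122.7 -119.5 -116.  -111.8 -107.6]
lintel 85 [-122.3 -120.7 -119.6 -117.2 -108. ]
30 63 -122.14452147824687
36 63 -122.310537415026
42 62 -121.91310204540287
48 65 -121.95552840486296
54 66 -121.95637681468276
60 60 -122.13000501919767
66 67 -122.05502230913386
72 40 -121.82009516092285
78 0 0
84 0 0
90 1 -117.76799375604602
96 140 -112.37853816297346
102 368 -91.76399189898554
```

The lip reads about 4 mm short of home; the gripper's knuckle may have met the box edge, so I'll push again with the fingers higher.

>>> play_rows([
  {"delta_pos": [3, 0, 2], "yaw": 0, "jaw": 0},
  {"delta_pos": [6, 0, 5], "yaw": 0, "jaw": 0},
  {"delta_pos": [9, 0, 8], "yaw": 0, "jaw": 0},
  {"delta_pos": [11, 0, 9.1], "yaw": 0, "jaw": 0},
  {"delta_pos": [11.5, 0, 9.3], "yaw": 0, "jaw": 0},
  {"delta_pos": [11.5, 0, 9.3], "yaw": 0, "jaw": 0},
  {"delta_pos": [11.5, 0, 9.3], "yaw": 0, "jaw": 0},
  {"delta_pos": [11.5, 0, 9.3], "yaw": 0, "jaw": 0},
])

```text
clock: 56.1
eef_pos: [575.1, -219.8, 65.6]
tcp_rot: [3.141, -0.001, 0.056]
contact_force: [0.6, -0.5, 1.2]
opening: -0.001
grasp_force: 0.0
```

Run:
```python
from h import *
go(597,-217.5,65,np.radians(3.3))
```

```text
delta cm [ 2.2 -0.1  0.1] yaw -0.001 | now [ 575.1 -219.8   65.6] [ 3.1 -0.   0.1] q6 1.15 t 56.1
```

>>> play_rows([
  {"delta_pos": [1, 0, 0], "yaw": 0, "jaw": 0},
  {"delta_pos": [1.6, 0, 0], "yaw": 0, "jaw": 0},
  {"delta_pos": [2.0, 0, 0], "yaw": 0, "jaw": 0},
  {"delta_pos": [2.2, 0, 0], "yaw": 0, "jaw": 0},
  {"delta_pos": [2.35, 0, 0], "yaw": 0, "jaw": 0},
  {"delta_pos": [2.5, 0, 0], "yaw": 0, "jaw": 0},
  {"delta_pos": [2.5, 0, 0], "yaw": 0, "jaw": 0},
  {"delta_pos": [2.5, 0, 0], "yaw": 0, "jaw": 0},
])

```text
clock: 56.9
eef_pos: [598.8, -218.1, 64.4]
tcp_rot: [-3.141, 0.003, 0.057]
contact_force: [-5.8, -0.4, 4.2]
opening: -0.003
grasp_force: 3.2
```

Run:
```python
from rig import r
s=r.sense(); print(s["eef_pos"],s["contact_force"],s["wrist_torque"])
```

```text
[ 598.82095832 -218.1394943    64.448944  ] [-5.80130927 -0.35658567  4.23912482] [-0.1410336   0.92763294  0.05370833]
```

>>> play_rows([
  {"delta_pos": [0.1, 0, 0], "yaw": 0, "jaw": 0},
  {"delta_pos": [0.2, 0, 0], "yaw": 0, "jaw": 0},
  {"delta_pos": [0.3, 0, 0], "yaw": 0, "jaw": 0},
  {"delta_pos": [0.4, 0, 0], "yaw": 0, "jaw": 0},
  {"delta_pos": [0.4, 0, 0], "yaw": 0, "jaw": 0},
  {"delta_pos": [0.4, 0, 0], "yaw": 0, "jaw": 0},
  {"delta_pos": [0.4, 0, 0], "yaw": 0, "jaw": 0},
  {"delta_pos": [0.4, 0, 0], "yaw": 0, "jaw": 0},
])

```text
clock: 57.7
eef_pos: [598.8, -218.1, 64.4]
tcp_rot: [-3.14, 0.01, 0.057]
contact_force: [-23.2, -3.4, 17.3]
opening: -0.0
grasp_force: 11.6
```

Run:
```python
from rig import r
s=r.sense(); print(s["eef_pos"],s["contact_force"],s["wrist_torque"])
```

```text
[ 598.76371115 -218.0835262    64.38062094] [-23.16222566  -3.35175721  17.33544624] [-5.43484827e-01  3.09431773e+00  2.71968488e-03]
```

>>> play_rows([
  {"delta_pos": [-0.4, 0, 0], "yaw": 0, "jaw": 0},
  {"delta_pos": [-1, 0, 0], "yaw": 0, "jaw": 0},
  {"delta_pos": [-4, 0, 0], "yaw": 0, "jaw": 0},
  {"delta_pos": [-8, 0, -4], "yaw": 0, "jaw": 0},
  {"delta_pos": [-12, 0, -8], "yaw": 0, "jaw": 0},
  {"delta_pos": [-14, 0, -9.5], "yaw": 0, "jaw": 0},
  {"delta_pos": [-14, 0, -9.5], "yaw": 0, "jaw": 0},
  {"delta_pos": [-14, 0, -9.5], "yaw": 0, "jaw": 0},
])

```text
clock: 58.5
eef_pos: [465.2, -226.2, 160.5]
tcp_rot: [3.14, -0.003, 0.056]
contact_force: [0.9, 0.1, 0.0]
opening: 0.003
grasp_force: 0.0
```

```bash
cat > lip.py <<'E'
from h import *
ex=np.array([np.cos(np.radians(3.4)),np.sin(np.radians(3.4))]); ey=np.array([-ex[1],ex[0]])
for n in("side","top"):
    I,D=vision.grab_frame(n); Q=cloud(n,D)
    d=Q[...,:2]-np.array([730.6,-208.4]); X=d@ex; Y=d@ey; Z=Q[...,2]
    lip=(abs(Y)<55)&(Z>(25 if n=="side" else 62))&(Z<(60 if n=="side" else 76))&(abs(X+120)<12); print(n,lip.sum(),np.percentile(X[lip],[5,25,50,75,95]))
go(506,-378,157,np.radians(3.3))
E
python3 lip.py
```

```text
side 396 [-122.4 -121.3 -120.3 -119.3 -118.1]
top 62 [-120.2 -119.5 -118.5 -117.1 -116. ]
delta cm [ 3.2 15.4  0.2] yaw -0.001 | now [ 465.3 -225.8  159.2] [-3.1 -0.   0.1] q6 1.06 t 58.6
```

>>> play_rows([
  {"delta_pos": [3, 0, 2], "yaw": 0, "jaw": 0},
  {"delta_pos": [6, 0, 5], "yaw": 0, "jaw": 0},
  {"delta_pos": [9, 0, 8], "yaw": 0, "jaw": 0},
  {"delta_pos": [11.5, 0, 9], "yaw": 0, "jaw": 0},
  {"delta_pos": [12, 0, 9.15], "yaw": 0, "jaw": 0},
  {"delta_pos": [12, 0, 9.15], "yaw": 0, "jaw": 0},
  {"delta_pos": [12, 0, 9.15], "yaw": 0, "jaw": 0},
  {"delta_pos": [12, 0, 9.15], "yaw": 0, "jaw": 0},
])

```text
clock: 59.4
eef_pos: [583.8, -219.2, 68.7]
tcp_rot: [3.141, -0.0, 0.056]
contact_force: [-0.1, 0.3, 0.1]
opening: -0.001
grasp_force: 0.0
```

Run:
```python
from h import *
go(600,-217.5,67.5,np.radians(3.3))
```

```text
delta cm [ 1.6 -0.1  0.1] yaw -0.001 | now [ 583.8 -219.2   68.7] [ 3.1 -0.   0.1] q6 1.15 t 59.4
```

>>> play_rows([
  {"delta_pos": [0.8, 0, 0.15], "yaw": 0, "jaw": 0},
  {"delta_pos": [1.2, 0, 0.15], "yaw": 0, "jaw": 0},
  {"delta_pos": [1.5, 0, 0.15], "yaw": 0, "jaw": 0},
  {"delta_pos": [1.6, 0, 0.15], "yaw": 0, "jaw": 0},
  {"delta_pos": [1.75, 0, 0.15], "yaw": 0, "jaw": 0},
  {"delta_pos": [1.9, 0, 0.15], "yaw": 0, "jaw": 0},
  {"delta_pos": [1.9, 0, 0.15], "yaw": 0, "jaw": 0},
  {"delta_pos": [1.9, 0, 0.15], "yaw": 0, "jaw": 0},
])

```text
clock: 60.2
eef_pos: [598.8, -218.3, 66.7]
tcp_rot: [-3.14, 0.009, 0.057]
contact_force: [-19.9, -4.3, 14.4]
opening: 0.002
grasp_force: 9.8
```

>>> play_rows([
  {"delta_pos": [-0.4, 0, 0], "yaw": 0, "jaw": 0},
  {"delta_pos": [-1, 0, 0], "yaw": 0, "jaw": 0},
  {"delta_pos": [-4, 0, 0], "yaw": 0, "jaw": 0},
  {"delta_pos": [-8, 0, -4], "yaw": 0, "jaw": 0},
  {"delta_pos": [-12, 0, -8], "yaw": 0, "jaw": 0},
  {"delta_pos": [-14, 0, -9.2], "yaw": 0, "jaw": 0},
  {"delta_pos": [-14, 0, -9.2], "yaw": 0, "jaw": 0},
  {"delta_pos": [-14, 0, -9.2], "yaw": 0, "jaw": 0},
])

```text
clock: 61.0
eef_pos: [464.2, -226.3, 159.4]
tcp_rot: [3.141, -0.002, 0.056]
contact_force: [0.2, 0.1, -0.3]
opening: 0.001
grasp_force: 0.0
```

```bash
python3 lip.py
```

```text
side 394 [-122.6 -121.1 -120.1 -119.1 -117.7]
top 60 [-120.1 -119.5 -118.6 -117.5 -116.1]
delta cm [ 3.3 15.4  0.1] yaw -0.001 | now [ 464.4 -225.9  158.2] [-3.1 -0.   0.1] q6 1.06 t 61.1
```

Same stop at both heights: the tray is home. Now the door.

>>> play_rows([
  {"delta_pos": [0.6, 3, 0], "yaw": 0, "jaw": 0},
  {"delta_pos": [1.4, 6.5, 0], "yaw": 0, "jaw": 0},
  {"delta_pos": [2.2, 10, 0], "yaw": 0, "jaw": 0},
  {"delta_pos": [3, 13.5, 0], "yaw": 0, "jaw": 0},
  {"delta_pos": [3.3, 15.4, 0], "yaw": 0, "jaw": 0},
  {"delta_pos": [3.3, 15.6, 3], "yaw": 0, "jaw": 0},
  {"delta_pos": [3.3, 15.6, 6.5], "yaw": 0, "jaw": 0},
  {"delta_pos": [3.3, 15.6, 8.8], "yaw": 0, "jaw": 0},
])

```text
clock: 61.9
eef_pos: [505.0, -379.0, 66.7]
tcp_rot: [-3.139, 0.003, 0.057]
contact_force: [-0.1, 0.5, -0.5]
opening: 0.0
grasp_force: 0.0
```

```bash
cat > door.py <<'E'
from h import *
hg=np.array([611.6,-296.0]); 
def pt(th,off,rr=120):
    a=np.radians(93.4)+th; return hg+rr*np.array([np.cos(a),np.sin(a)])+off*np.array([-np.sin(a),np.cos(a)])
s=r.sense(); R=Ro.from_euler('xyz',s["tcp_rot"]).as_matrix(); print(s["eef_pos"],s["contact_force"],s["clock"])
for th in np.arange(1.8,-0.11,-0.1):
    p=pt(th,14); d=R.T@np.array([p[0]-s["eef_pos"][0],p[1]-s["eef_pos"][1],0])/10; print(round(th,2),np.round(d[:2],2))
E
python3 door.py
```

```text
[ 505.  -379.    66.7] [-0.1  0.5 -0.5] 61.9
1.8 [-0.2 -3.6]
1.7 [-0.6 -4.7]
1.6 [-0.8 -5.9]
1.5 [-1.  -7.1]
1.4 [-0.9 -8.3]
1.3 [-0.8 -9.5]
1.2 [ -0.6 -10.7]
1.1 [ -0.2 -11.8]
1.0 [  0.2 -13. ]
0.9 [  0.8 -14. ]
0.8 [  1.5 -15. ]
0.7 [  2.3 -15.9]
0.6 [  3.2 -16.8]
0.5 [  4.1 -17.5]
0.4 [  5.1 -18.2]
0.3 [  6.2 -18.7]
0.2 [  7.3 -19.2]
0.1 [  8.5 -19.5]
-0.0 [  9.7 -19.7]
-0.1 [ 10.9 -19.8]
```

>>> play_rows([
  {"delta_pos": [-0.2, -3.0, 0], "yaw": 0, "jaw": 0},
  {"delta_pos": [-0.5, -4.2, 0], "yaw": 0, "jaw": 0},
  {"delta_pos": [-0.8, -5.9, 0], "yaw": 0, "jaw": 0},
  {"delta_pos": [-0.95, -7.7, 0], "yaw": 0, "jaw": 0},
  {"delta_pos": [-0.8, -9.5, 0], "yaw": 0, "jaw": 0},
  {"delta_pos": [-0.2, -11.8, 0], "yaw": 0, "jaw": 0},
  {"delta_pos": [0.8, -14, 0], "yaw": 0, "jaw": 0},
  {"delta_pos": [1.5, -15, 0], "yaw": 0, "jaw": 0},
])

```text
clock: 62.7
eef_pos: [512.4, -227.1, 71.2]
tcp_rot: [3.142, -0.001, 0.058]
contact_force: [-0.9, -1.5, 0.3]
opening: -0.002
grasp_force: 0.5
```

>>> play_rows([
  {"delta_pos": [0.8, -0.9, 0], "yaw": 0, "jaw": 0},
  {"delta_pos": [1.7, -1.8, 0], "yaw": 0, "jaw": 0},
  {"delta_pos": [2.6, -2.5, 0], "yaw": 0, "jaw": 0},
  {"delta_pos": [3.6, -3.2, 0], "yaw": 0, "jaw": 0},
  {"delta_pos": [4.7, -3.7, 0], "yaw": 0, "jaw": 0},
  {"delta_pos": [5.8, -4.2, 0], "yaw": 0, "jaw": 0},
  {"delta_pos": [6.4, -4.4, 0], "yaw": 0, "jaw": 0},
  {"delta_pos": [6.4, -4.4, 0], "yaw": 0, "jaw": 0},
])

```text
clock: 63.5
eef_pos: [574.3, -181.4, 70.6]
tcp_rot: [3.142, -0.001, 0.057]
contact_force: [0.9, 0.0, 0.5]
opening: 0.002
grasp_force: 0.0
```

```bash
python3 door.py | sed -n '1p;15,30p'
python3 - <<'E'
from h import *
I,D=vision.grab_frame("side"); save("s10",I[180:320,300:460],4)
E
```

```text
[ 574.3 -181.4   70.6] [0.9 0.  0.5] 63.5
0.5 [-3.9  1.8]
0.4 [-2.9  1.2]
0.3 [-1.8  0.6]
0.2 [-0.7  0.2]
0.1 [ 0.5 -0.1]
-0.0 [ 1.6 -0.3]
-0.1 [ 2.8 -0.4]
```

View pics/s10.png

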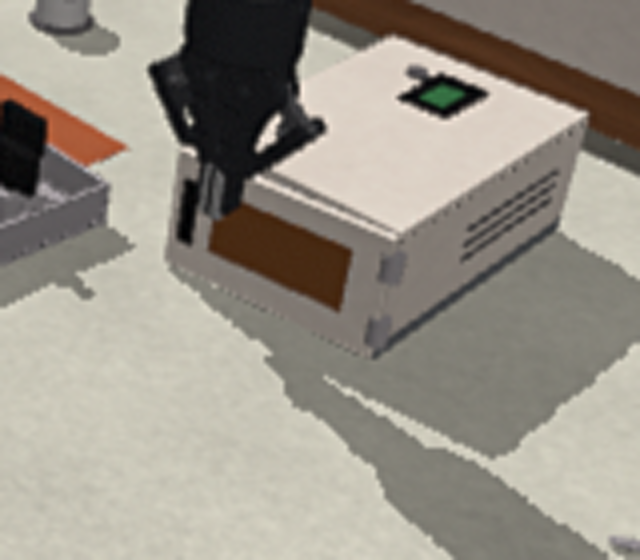

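>>> play_rows([
  {"delta_pos": [0.4, -0.1, 0], "yaw": 0, "jaw": 0},
  {"delta_pos": [0.8, -0.1, 0], "yaw": 0, "jaw": 0},
  {"delta_pos": [1.1, -0.1, 0], "yaw": 0, "jaw": 0},
  {"delta_pos": [1.3, -0.1, 0], "yaw": 0, "jaw": 0},
  {"delta_pos": [1.5, -0.1, 0], "yaw": 0, "jaw": 0},
  {"delta_pos": [1.7, -0.1, 0], "yaw": 0, "jaw": 0},
  {"delta_pos": [1.8, -0.1, 0], "yaw": 0, "jaw": 0},
  {"delta_pos": [1.8, -0.1, 0], "yaw": 0, "jaw": 0},
])

```text
clock: 64.35
eef_pos: [588.6, -179.8, 70.5]
tcp_rot: [-3.141, 0.005, 0.057]
contact_force: [-12.1, -1.5, 7.8]
opening: 0.001
grasp_force: 5.9
```

>>> play_rows([
  {"delta_pos": [0.1, 0, 0], "yaw": 0, "jaw": 0},
  {"delta_pos": [0.2, 0, 0], "yaw": 0, "jaw": 0},
  {"delta_pos": [0.3, 0, 0], "yaw": 0, "jaw": 0},
  {"delta_pos": [0.3, 0, 0], "yaw": 0, "jaw": 0},
  {"delta_pos": [0.3, 0, 0], "yaw": 0, "jaw": 0},
  {"delta_pos": [0.3, 0, 0], "yaw": 0, "jaw": 0},
  {"delta_pos": [0.3, 0, 0], "yaw": 0, "jaw": 0},
  {"delta_pos": [0.3, 0, 0], "yaw": 0, "jaw": 0},
])

```text
clock: 65.15
eef_pos: [588.7, -179.7, 70.4]
tcp_rot: [-3.14, 0.011, 0.057]
contact_force: [-22.0, -3.5, 16.4]
opening: 0.003
grasp_force: 11.6
```

>>> play_rows([
  {"delta_pos": [-0.4, 0, 0], "yaw": 0, "jaw": 0},
  {"delta_pos": [-1, 0, 0], "yaw": 0, "jaw": 0},
  {"delta_pos": [-4, 0, 0], "yaw": 0, "jaw": 0},
  {"delta_pos": [-8, 0, -4], "yaw": 0, "jaw": 0},
  {"delta_pos": [-12, 0, -8], "yaw": 0, "jaw": 0},
  {"delta_pos": [-15, 0, -12], "yaw": 0, "jaw": 0},
  {"delta_pos": [-15, 0, -12], "yaw": 0, "jaw": 0},
  {"delta_pos": [-15, 0, -12], "yaw": 0, "jaw": 0},
])

```text
clock: 65.95
eef_pos: [445.2, -188.7, 192.6]
tcp_rot: [3.139, -0.005, 0.056]
contact_force: [1.7, 1.1, -0.1]
opening: -0.001
grasp_force: 0.0
```

Run:
```python
from h import *
ex=np.array([np.cos(np.radians(3.4)),np.sin(np.radians(3.4))]); ey=np.array([-ex[1],ex[0]])
for n in("side","top"):
    I,D=vision.grab_frame(n); save(n+"11",I,1.5); Q=cloud(n,D)
    d=Q[...,:2]-np.array([730.6,-208.4]); X=d@ex; Y=d@ey; Z=Q[...,2]
    for a,b in((-75,-40),(-20,10),(40,76)):
        m=(Y>a)&(Y<b)&(Z>15)&(Z<(85 if n=="side" else 100))&(X<-110)&(X>-150); print(n,a,b,m.sum(),np.median(X[m]) if m.any() else 0)
print(r.sense()["contact_force"],r.sense()["clock"])
```

```text
side -75 -40 283 -128.15017102801124
side -20 10 221 -128.61011132362876
side 40 76 237 -129.16798065651753
top -75 -40 84 -127.30347415260152
top -20 10 66 -127.45988526530118
top 40 76 86 -127.61533339753515
[ 0.8  0.1 -0.3] 66.05
```

View pics/side11.png

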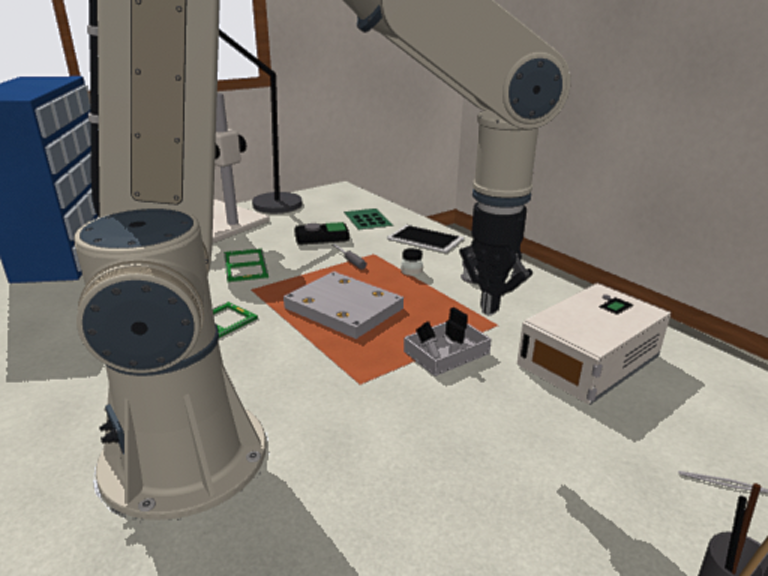

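The door is flush at -128 mm along its whole width and the pins are in the tray; handing in.

```bash
python3 -c "
from rig import r
print(r.sign_off())"
```

```text
the job is handed in; nothing more can be done
None
```

I handed the job in at about 66 s on the robot's clock: all three pins are in the parts tray, the frame is flat in the curing tray with that tray pushed home, and the door is shut; the judge's verdict was not shown.

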